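# Shut and latch the sliding parts case

## Task

Slide the cover of the grey parts case fully shut, then hook the latch's wire bail (yellow tab) into the slot of the keeper on the cover: feel for the slot and press only lightly. Then swing the red lever over, away from the keeper, past centre and fully down, so that the latch holds the cover shut under spring tension; do not disturb the loose tools around it.

Things in the scene. Friction and masses are not known exactly. Their poses are not given: they have to be found in the camera images.
- case: Fixed grey parts case, 96 (x) x 240 (y) mm, on feet 16 mm high. Origin 16 mm above the bench; z up, y along the case from cover end (-y) to latch end (+y). Offsets below are in this frame, mm. Flat top at z 56: sliding cover y -115 to 10 when shut, fixed deck y 10 to 125. Rails beside the cover rise 2 mm more. Best worked from above with fingers closing along the case's x.
- lever_pivot (a point): The latch lever's pivot on the deck, y 55, z 72, its axis along the case's x.
- cover (a joint): How far the aluminium cover is open, m: 0 shut (hard stop), up to 0.045 open, sliding towards -y. About 3 N of friction.
- cover_grip (a point): Centre of the cover's upright black push bar: 62 (x) x 10 (y) x 24 (z) mm, standing on the cover; y -90 z 68 when shut. Free from behind (-y side).
- lever (a joint): Latch lever angle, rad. From the pivot the lever points (60 deg + value) above the case's -y: at 0 it leans 60 deg up over the keeper side; it swings up and over to +y; dead centre near 1.97, closed stop 2.164 (lying along the deck), open stop -0.08. Light friction. With the bail hooked, spring tension pulls it back open until dead centre, so carry it past before letting go.
- lever_grip (a point): Middle of the red lever grip, 60 mm from the pivot: 16 wide (x), 30 long, 12 thick, ends 74 mm from the pivot; the steel arm below it is 18 wide. On the stop this point is at y 115, z 68. Needs up to about 3 N here to pass centre.
- bail (a joint): Angle of the wire bail on the lever, rad. Its arms point (55 deg + lever value + bail value) above the case's -y direction. Its hinge pin is on the lever, 20 mm from the lever pivot along the lever; friction holds it while raised, it sinks when low, and moving it may turn the lever too.
- bail_tab (a point): Grip point on the bail's yellow upright tab, 10 wide (x) x 16 x 32 mm, 42 mm above the bail's end bar, square to the arms (the tab spans 23 to 55 mm above the bar). Pinch it along x; it turns between the fingers.
- bail_bar (a point): Centre of the bail's steel end bar, 8 mm thick, 39 long along x, 90 mm from the bail's hinge pin. This bar goes into the keeper slot. Seated, its centre is at z 63; lying on top of the keeper it is at z 73 (fence) or 81 (hook post).
- keeper (a joint): Stretch of the spring keeper on the cover, m: 0 relaxed; the hooked bail pulls it towards +y (600 N/m; 0.004 to 0.022 when clamped).
- slot_middle (a point): Nominal middle of the keeper slot's floor, cover shut: y -30, z 59. The real slot is up to 8 mm off either way along y (adjustable seat, not measured): find it by feel or sight. Steel keeper, 26 wide (x): towards +y a hook post 21 high, its lip (15.5 to 21 high) 7 thick; slot 10 wide at the mouth, floor 3 above the cover; towards -y a fence 13 high, 5 thick. Over 22 N from the bail bends it.
- tape_measure: Loose yellow tape measure, 67 x 84 x 29 mm, origin under its middle; leave alone.
- bearing: Loose steel ball bearing, 52 mm across, 15 high, origin under its middle; leave alone.
- coupler: Loose steel hose coupler, 25 x 60 x 25 mm, lying, origin under its middle; leave alone.

How it is judged:
By the outcome, as a careful person would: the job done as asked, in the order asked, and still so for the second after the job is handed in, with the robot touching nothing.
It also fails if it takes over 72 s, if anything falls off the work surface, if the arm or the gripper's body presses on something with over 40 N, if the wrist force passes 120 N, or if a joint passes its speed limit or range.

## Robot

A 7-joint arm with a two-finger parallel gripper is mounted at the origin on a cart in front of the work surface, level with it; the furniture and walls round the work are solid. World frame = base frame: x ahead of the robot, y to its left, z up, the work surface at z = 0. Lengths are in mm, angles in rad, forces in N, time in s.
With the tool pointing down it reaches from about 350 to 900 mm from the base axis. Payload 7.2 kg.
Tool frame: the origin (TCP) lies at the very end of the fingers, on their centre line; the grasp point (between the pads) lies ctrl.grasp_offset behind it (ctrl.grasp_offset is the distance from the TCP to the grasp point, in mm); z points along the fingers, y is the direction in which the jaws open and shut (so a half turn about z gives the same grasp; the last joint's range is limited). The gripper opens to 88 mm and grips with 3 to 60 N. Pads are 20 mm wide; open, the fingers measure 115 mm over their backs; the gripper's body (75 mm by 178 mm) begins 61 mm behind the grasp point.
Start: joints at [1.28, 0.411, -0.013, 1.596, 0.006, 1.134, -0.082], TCP at [138.089, -609.558, 194.053] pointing down, gripper open.
Joint ranges: [-2.95, 2.95], [-0.29, 1.99], [-1.47, 1.44], [0.14, 2.54], [-1.03, 4.17], [0.13, 1.85], [-2.86, 2.86]. Speed limits (rad/s): [2.39, 2.39, 3.01, 3.01, 3.14, 3.14, 3.14].

## Interface

Orientations are given as a unit quaternion [w, x, y, z].
In Python, from rig import ctrl gives the robot as it stands.
- The arm moves only by the tool move_arm, never from a script. Its argument "targets" is a list of rows, each an object with "dp": the shift along the tool's x, y, z in m, a list of three; "twist": the turn, a rotation vector about the tool's x, y, z in degrees, a list of three. A call has 1 to 10 rows; each row is the pose to reach, as a shift and turn from the pose measured when the call began, along the tool's axes at that moment; what a row does not reach only later rows make up. A row lasts 1/8 s, in which the tool goes at most 62.5 mm and 10.7 degrees, less where a joint would pass 70% of its speed; a pose out of reach is approached as far as the arm can. A call with a gripper value outside its range is refused whole. "hand" is the opening, from 0 (shut) to 1 (fully open), set as the call begins (left out, the last holds). The fingers move at their own pace and stop on an object; the grip force is fixed at half the most. Time passes only in rows, so rows that repeat a pose let the fingers close. It gives the time, the measured TCP pose, the force and the opening at its end, in the units of the state.
- ctrl.read_state(): the state, without advancing time (a new reading comes with each control period).
- ctrl.get_image(name): name is "side" or "top" or "wrist"; returns a dict with "pixels" (420x560x3 uint8, red, green, blue), "intrinsics" (3x3 intrinsics, pixels), "world_from_camera" (4x4, takes a point from camera to world coordinates); the wrist camera has in their place "hand_eye" (4x4, takes a point from camera to tool coordinates, whose origin is the TCP and whose axes are the flange's). Camera axes: x right, y down, z forward; pixel columns grow to the right and rows downward; lengths in mm; the calibration is good to about 2 mm. A picture is of the moment at which its call begins: read the wrist's pose just before it. There is no depth.
- ctrl.close_job(): hands the job in, once; it reports no verdict.
The state is a dict: "clock": time; "joints": joint angles; "joint_velocities": joint speeds; "effort": joint torques, N m; "position": TCP position; "tcp_rot": TCP orientation; "force": force on the tool from outside, world axes, zero at the start; "ft_torque": the same for the moment, N m; "gripper_width": opening from 0.0 (shut) to 1.0 (fully open).
Only numpy, scipy, OpenCV 4.12 (cv2) and the standard library are available. Lean on these libraries where they do the work, as an engineer would, in place of code of your own. Each camera call takes 0.05 s, during which the arm holds its last target.

## Working session

There is one attempt and no reset: what is moved stays moved. The work goes in short steps, Python scripts to look and compute and a tool call to move; the robot and the scene stay as the last step left them, time stands still between calls to the robot, and variables do not carry over. Pictures are saved under pics/ and viewed, and the job is handed in when it is done.

Besides the shell and the picture viewer there is one more tool, called after "Call:" in YAML: its name, and indented under it one key for each argument. move_arm: Moves the arm, as the interface text tells. Its arguments: {"type":"object","properties":{"targets":{"type":"array"},"hand":{"type":"number"}},"required":["targets"]}

```bash
ls; mkdir -p pics
cat > h.py <<'E'
import numpy as np, cv2, sys
from rig import ctrl
def snap(name,fn):
    s=ctrl.read_state(); im=ctrl.get_image(name)
    cv2.imwrite('pics/'+fn,im['pixels'][:,:,::-1])
    np.savez('pics/'+fn+'.npz',pix=im['pixels'],K=im['intrinsics'],T=im.get('world_from_camera',im.get('hand_eye')),pos=s['position'],rot=s['tcp_rot'])
    return im
E
python3 - <<'E'
from h import *
for n in ('side','top','wrist'):
    im=snap(n,n+'0.png'); print(n,im['intrinsics'],im.get('world_from_camera',im.get('hand_eye')))
print(ctrl.read_state(), ctrl.grasp_offset)
E
```

```text
pics
side [[453.16321606   0.         279.39192182]
 [  0.         453.16321606 210.53671989]
 [  0.           0.           1.        ]] [[-3.53682025e-01 -6.74296358e-01  6.48254153e-01 -1.99333631e+02]
 [-9.35234348e-01  2.66545237e-01 -2.33002897e-01  3.34247267e+02]
 [-1.56760526e-02 -6.88678487e-01 -7.24897374e-01  9.66669756e+02]
 [ 0.00000000e+00  0.00000000e+00  0.00000000e+00  1.00000000e+00]]
top [[538.34896161   0.         271.22583021]
 [  0.         538.34896161 213.13450451]
 [  0.           0.           1.        ]] [[ 2.74842783e-02 -9.86039469e-01  1.64227831e-01  3.80961297e+02]
 [-9.99621844e-01 -2.72563787e-02  3.64140345e-03  6.48232768e+01]
 [ 8.85688433e-04 -1.64265809e-01 -9.86415713e-01  1.18685322e+03]
 [ 0.00000000e+00  0.00000000e+00  0.00000000e+00  1.00000000e+00]]
wrist [[300.82112107   0.         279.33563383]
 [  0.         300.82112107 208.29536026]
 [  0.           0.           1.        ]] [[-8.17696216e-05 -9.69173378e-01 -2.46379700e-01  6.68261454e+01]
 [ 9.99999184e-01  2.34858525e-04 -1.25573732e-03  3.07811606e-01]
 [ 1.27489156e-03 -2.463796
[... 168 characters left out ...]
0.01273086,  1.59679608,  0.0055855 ,
        1.13429789, -0.0822086 ]), 'joint_velocities': array([-7.86589573e-04, -2.08433556e-03, -3.38040690e-05, -1.70285187e-03,
       -4.94869996e-04,  1.39225124e-03,  5.02621175e-04]), 'effort': array([ 1.80974894e-03, -5.88331747e+01,  6.42444547e-01, -2.91290832e+01,
       -5.38075296e-02,  1.58258958e-02,  9.08284596e-05]), 'position': array([ 137.99721845, -609.16792049,  193.41931832]), 'tcp_rot': array([-5.87696849e-04,  9.93799715e-01,  1.11183500e-01, -9.70502066e-05]), 'force': array([-0.45125672,  0.64809278,  0.49016628]), 'ft_torque': array([ 0.00675075, -0.02028496, -0.05630685]), 'gripper_width': 0.9977227024191327} 18.700000000000003
```

View pics/side0.png

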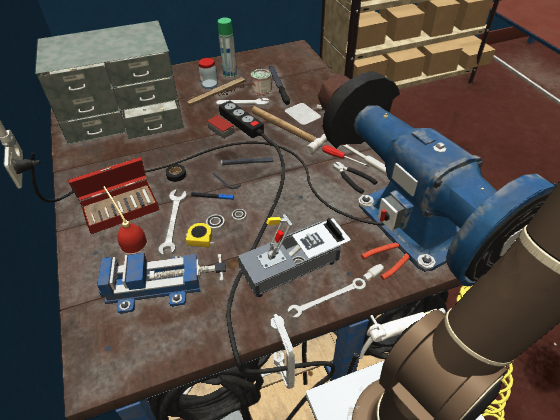

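View pics/top0.png

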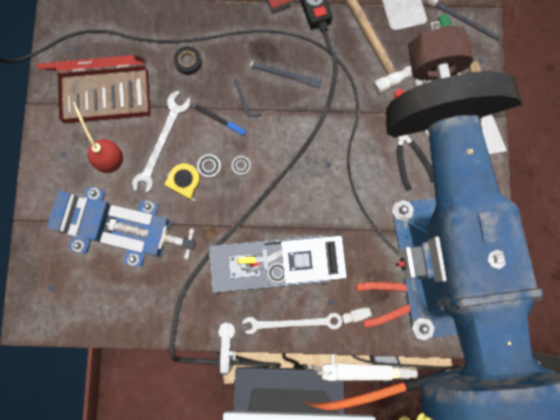

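View pics/wrist0.png

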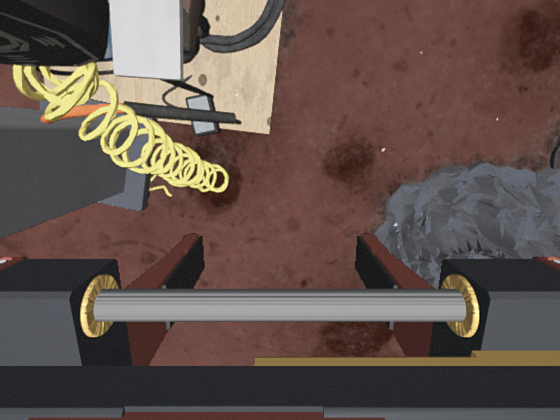

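```bash
cat >> h.py <<'E'
def load(fn):
    d=np.load('pics/'+fn+'.npz'); return d
def ray(d,u,v):
    T=d['T']
    if not np.allclose(T[:3,3],T[:3,3]) : pass
    r=np.linalg.solve(d['K'],[u,v,1.]); return T[:3,3],T[:3,:3]@r
def onz(d,u,v,z):
    o,r=ray(d,u,v); return o+r*(z-o[2])/r[2]
def proj(d,p):
    T=d['T']; q=d['K']@(T[:3,:3].T@(np.asarray(p,float)-T[:3,3])); return q[:2]/q[2]
def tri(d1,p1,d2,p2):
    o1,r1=ray(d1,*p1);o2,r2=ray(d2,*p2); r1/=np.linalg.norm(r1); r2/=np.linalg.norm(r2)
    A=np.stack([r1,-r2],1); s=np.linalg.lstsq(A,o2-o1,rcond=None)[0]
    a=o1+r1*s[0];b=o2+r2*s[1]; return (a+b)/2,np.linalg.norm(a-b)
def crop(fn,x0,y0,x1,y1,k,out):
    im=cv2.imread('pics/'+fn)[y0:y1,x0:x1]; cv2.imwrite('pics/'+out,cv2.resize(im,None,fx=k,fy=k,interpolation=cv2.INTER_CUBIC))
E
python3 - <<'E'
from h import *
crop('top0.png',200,225,360,305,5,'topc.png')
crop('side0.png',225,200,365,305,5,'sidec.png')
t=load('top0.png'); s=load('side0.png')
for uv in [(212,247),(214,291),(343,237),(345,277)]: print(uv,onz(t,*uv,72))
# grinder: matching points approx
for a,b in [((447,72),(362,80)),((498,258),(440,140)),((404,210),(365,200)),((518,80),(398,95)),((545,380),(470,270))]: print(a,onz(t,*a,0),onz(t,*a,250),tri(t,a,s,b))
E
```

```text
(212, 247) [491.87794622 189.96892264  72.        ]
(214, 291) [401.58381035 181.74982807  72.        ]
(343, 237) [520.29846079 -81.98583259  72.        ]
(345, 277) [437.51218757 -86.5659723   72.        ]
(447, 72) [ 924.26433404 -332.35683622    0.        ] [ 809.82241579 -248.694403    250.        ] (array([ 774.28165356, -245.25167559,  309.13693317]), np.float64(36.718084885318326))
(498, 258) [ 492.11576762 -433.44532677    0.        ] [ 468.70207409 -328.48950848  250.        ] (array([ 462.86209407, -304.08554843,  309.44228447]), np.float64(1.1707157045500858))
(404, 210) [ 593.8770865  -227.58778597    0.        ] [ 549.02828263 -165.99401475  250.        ] (array([ 590.78990461, -219.28784531,   23.64692712]), np.float64(5.405978793089053))
(518, 80) [ 909.08385817 -497.39641036    0.        ] [ 797.8395712  -378.96986913  250.        ] (array([ 817.51048335, -415.03962249,  195.45025373]), np.float64(21.937809982349624))
(545, 380) [ 235.10476987 -522.55768848    0.        ] [ 265.82814093 -398.83114939  250.        ] (array([ 265.2104625 , -429.79468512,   26.31128761]), np.float64(150.0566468837039))
```

View pics/topc.png

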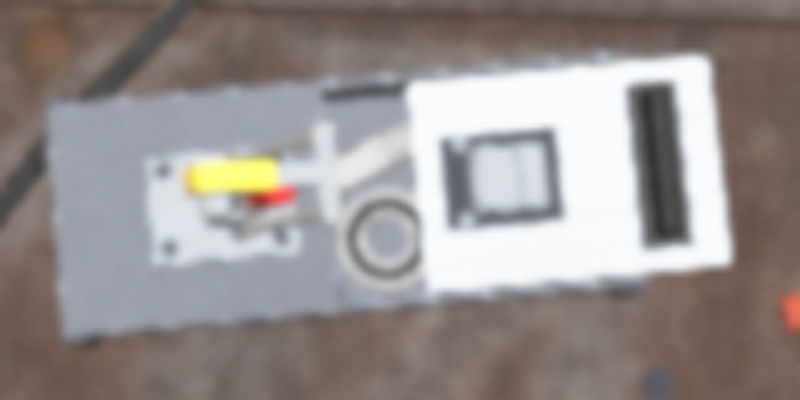

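View pics/sidec.png

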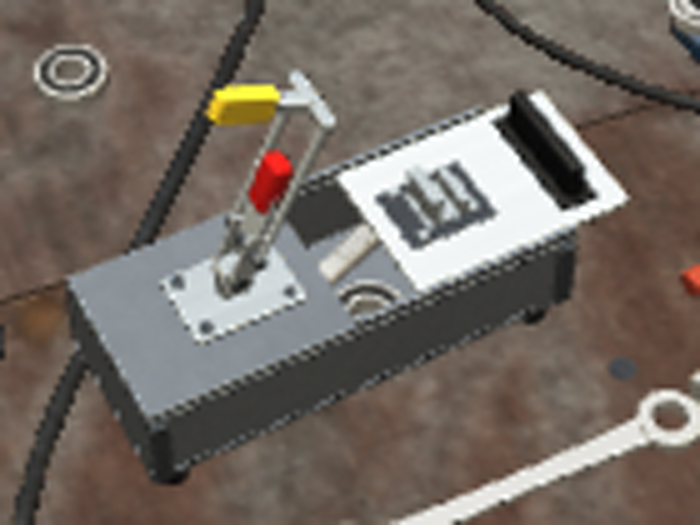

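Call:
move_arm:
  targets:
    - {"dp": [0,0,-0.06],"twist": [0,0,0]}
    - {"dp": [0,0,-0.12],"twist": [0,0,0]}
    - {"dp": [0,0,-0.18],"twist": [0,0,0]}
    - {"dp": [0,-0.02,-0.23],"twist": [0,0,0]}
    - {"dp": [0,-0.06,-0.25],"twist": [0,0,0]}
    - {"dp": [0,-0.11,-0.25],"twist": [0,0,0]}
    - {"dp": [0,-0.15,-0.25],"twist": [0,0,0]}
    - {"dp": [0,-0.15,-0.25],"twist": [0,0,0]}

```text
clock: 1.15
position: [104.4, -461.4, 444.9]
tcp_rot: [0.001, 0.994, 0.111, 0.0]
force: [0.3, -0.4, 0.9]
gripper_width: 1.003
```

```bash
cat >> h.py <<'E'
from scipy.spatial.transform import Rotation as Ro
def R_of(q): return Ro.from_quat([q[1],q[2],q[3],q[0]])
def dp_of(target,s=None):
    s=s or ctrl.read_state(); return R_of(s['tcp_rot']).inv().apply(np.asarray(target)-s['position'])/1000
E
python3 - <<'E'
from h import *
s=ctrl.read_state(); R0=R_of(s['tcp_rot'])
az0=np.degrees(np.arctan2(s['position'][1],s['position'][0])); print(az0,R0.as_matrix().round(3))
for i in range(1,11):
    a=np.radians(az0+(0-az0)*i/10); r=473+(440-473)*i/10
    print(np.round(dp_of([r*np.cos(a),r*np.sin(a),444],s),3), round(-83.5*i/10,1))
E
```

```text
-77.25114095497065 [[ 0.975  0.221  0.   ]
 [ 0.221 -0.975 -0.001]
 [ 0.     0.001 -1.   ]]
[ 0.063 -0.008  0.001] -8.3
[ 0.124 -0.023  0.001] -16.7
[ 0.182 -0.047  0.001] -25.1
[ 0.236 -0.078  0.001] -33.4
[ 0.285 -0.116  0.001] -41.8
[ 0.328 -0.16   0.001] -50.1
[ 0.364 -0.209  0.001] -58.5
[ 0.394 -0.262  0.001] -66.8
[ 0.415 -0.318  0.001] -75.2
[ 0.429 -0.376  0.001] -83.5
```

Call:
move_arm:
  targets:
    - {"dp": [0.06,-0.008,0],"twist": [0,0,-8]}
    - {"dp": [0.12,-0.023,0],"twist": [0,0,-16]}
    - {"dp": [0.18,-0.047,0],"twist": [0,0,-25]}
    - {"dp": [0.234,-0.078,0],"twist": [0,0,-33]}
    - {"dp": [0.284,-0.116,0],"twist": [0,0,-42]}
    - {"dp": [0.328,-0.16,0],"twist": [0,0,-50]}
    - {"dp": [0.364,-0.209,0],"twist": [0,0,-58]}
    - {"dp": [0.394,-0.262,0],"twist": [0,0,-67]}
    - {"dp": [0.415,-0.318,0],"twist": [0,0,-75]}
    - {"dp": [0.429,-0.376,0],"twist": [0,0,-83.5]}

```text
clock: 2.4
position: [440.7, 1.9, 444.1]
tcp_rot: [-0.0, 0.666, 0.746, 0.0]
force: [0.6, -0.6, 0.1]
gripper_width: 0.997
```

Run:
```python
from h import *
snap('wrist','w1.png'); s=ctrl.read_state(); print(s['position'],s['joints'],R_of(s['tcp_rot']).as_matrix().round(3))
```

```text
[439.70232367  10.67793112 444.76036136] [ 0.5749439   0.0088752  -0.69832069  1.53089945  0.00276931  1.60249386
  0.00808434] [[-0.131  0.991  0.001]
 [ 0.991  0.131  0.003]
 [ 0.003  0.001 -1.   ]]
```

View pics/w1.png

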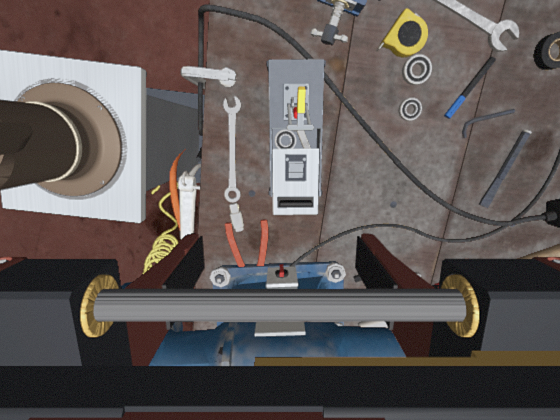

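```bash
cat >> h.py <<'E'
def loadw(fn):
    d=dict(np.load('pics/'+fn+'.npz')); H=d['T']; M=np.eye(4); M[:3,:3]=R_of(d['rot']).as_matrix(); M[:3,3]=d['pos']; d['T']=M@H; return d
E
python3 - <<'E'
from h import *
crop('w1.png',255,50,340,225,4,'w1c.png')
E
```

```text
(no output)
```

View pics/w1c.png

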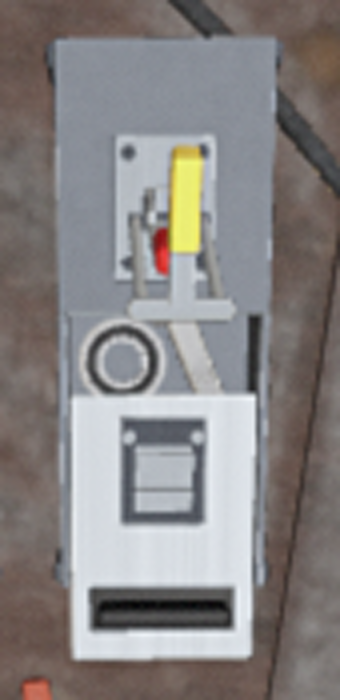

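Run:
```python
from h import *
d=loadw('w1.png'); t=load('top0.png')
P=lambda x,y:(255+x/4-.4,50+y/4-.4)
n=dict(dTL=(54,40),dTR=(277,40),rBL=(60,582),rBR=(265,582),cTL=(72,395),cTR=(255,395),cBL=(72,658),cBR=(252,658),deckendL=(66,315),deckendR=(265,315))
W={k:onz(d,*P(*v),72)[:2] for k,v in n.items()}
for k in W: print(k,W[k].round(1))
print('cover w',np.linalg.norm(W['cTL']-W['cTR']),'len',np.linalg.norm(W['cTL']-W['cBL']),'deck w',np.linalg.norm(W['dTL']-W['dTR']))
Q=lambda x,y:(200+x/5-.4,225+y/5-.4)
m=dict(dTR=(48,105),dTL=(63,338),cTR=(405,82),cTL=(428,292),cBR=(712,55),cBL=(735,265))
V={k:onz(t,*Q(*v),72)[:2] for k,v in m.items()}
for k in V: print('top',k,V[k].round(1))
```

```text
dTL [400.  185.9]
dTR [494.8 196.8]
rBL [427.7 -49.1]
rBR [524.6 -38. ]
cTL [423.8  38.5]
cTR [507.2  48. ]
cBL [437.4 -85.7]
cBR [523.9 -75.8]
deckendL [417.3  73.4]
deckendR [506.5  83.6]
cover w 83.87715651852244 len 124.92925311682696 deck w 95.45221340737682
top dTR [494.6 195.9]
top dTL [399.1 185.3]
top cTR [508.3  47.8]
top cTL [421.9  36.2]
top cBR [523.2 -79.9]
top cBL [436.4 -89.9]
```

```bash
cat >> h.py <<'E'
O=np.array([461.7,66.9,16.]); TH=np.radians(6.7)
EX=np.array([np.cos(TH),np.sin(TH),0]);EY=np.array([-np.sin(TH),np.cos(TH),0])
def c2w(x,y,z): return O+EX*x+EY*y+np.array([0,0,z])
def w2c(p): q=np.asarray(p)-O; return np.array([q@EX,q@EY,q[2]])
def st():
    s=ctrl.read_state(); R=R_of(s['tcp_rot']).as_matrix()
    print('t',round(s['clock'],2),'case',w2c(s['position']).round(1),'F case',np.round([s['force']@EX,s['force']@EY,s['force'][2]],1),'yaw',round(np.degrees(np.arctan2(R[1,0],R[0,0]))-90-6.7,1),'tilt',R[:,2].round(3),'w',round(s['gripper_width'],3),'q',s['joints'].round(2))
E
python3 - <<'E'
from h import *
d=loadw('w1.png')
for uv in [(282,264),(282,275),(282,285)]:
    for z in (0,60,120): print(uv,w2c(onz(d,*uv,z)).round(0))
st(); print(dp_of(c2w(0,-152,150)),dp_of(c2w(0,-152,64)))
E
```

```text
(282, 264) [ -23. -286.  -16.]
(282, 264) [ -24. -259.   44.]
(282, 264) [ -24. -231.  104.]
(282, 275) [ -23. -314.  -16.]
(282, 275) [ -24. -284.   44.]
(282, 275) [ -24. -253.  104.]
(282, 285) [ -23. -339.  -16.]
(282, 285) [ -24. -307.   44.]
(282, 285) [ -24. -274.  104.]
t 2.45 case [-28.4 -53.3 428.8] F case [-0.   6.1  0.2] yaw 0.8 tilt [ 0.001  0.003 -1.   ] w 1.0 q [ 0.57  0.01 -0.7   1.53  0.    1.6   0.01]
[-0.09994301  0.02658423  0.27850719] [-0.10019473  0.02646169  0.36450674]
```

Call:
move_arm:
  targets:
    - {"dp": [-0.05,0.013,0.02],"twist": [0,0,0.8]}
    - {"dp": [-0.1,0.026,0.05],"twist": [0,0,0.8]}
    - {"dp": [-0.1,0.026,0.11],"twist": [0,0,0.8]}
    - {"dp": [-0.1,0.026,0.17],"twist": [0,0,0.8]}
    - {"dp": [-0.1,0.026,0.23],"twist": [0,0,0.8]}
    - {"dp": [-0.1,0.026,0.29],"twist": [0,0,0.8]}
    - {"dp": [-0.1,0.026,0.335],"twist": [0,0,0.8]}
    - {"dp": [-0.1,0.026,0.36],"twist": [0,0,0.8]}
    - {"dp": [-0.1,0.026,0.36],"twist": [0,0,0.8]}
  hand: 0

```text
clock: 3.58
position: [477.9, -83.8, 82.4]
tcp_rot: [-0.003, 0.665, 0.747, 0.001]
force: [-0.6, -0.7, -0.2]
gripper_width: 0.02
```

Run:
```python
from h import *
st(); snap('wrist','w2.png'); print(dp_of(c2w(0,-105,66)))
```

```text
t 3.58 case [  -1.5 -151.5   66.4] F case [-0.7 -0.6 -0.2] yaw 0.0 tilt [-0.003  0.005 -1.   ] w 0.02 q [ 0.55  0.38 -0.58  2.01  0.27  0.83 -0.06]
[0.04673836 0.00038353 0.00209051]
```

View pics/w2.png

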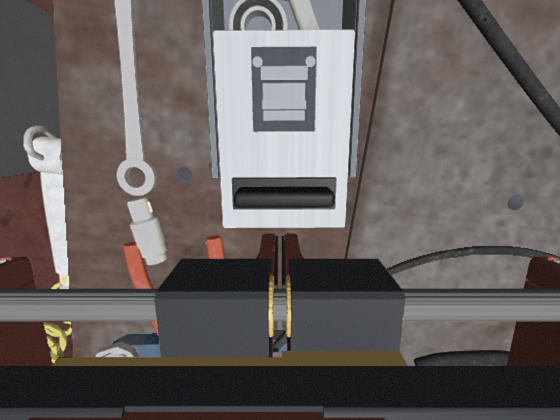

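Call:
move_arm:
  targets:
    - {"dp": [0.008,0.001,0.001],"twist": [0,0,0]}
    - {"dp": [0.016,0.001,0.001],"twist": [0,0,0]}
    - {"dp": [0.023,0.001,0.001],"twist": [0,0,0]}
    - {"dp": [0.03,0.001,0.001],"twist": [0,0,0]}
    - {"dp": [0.036,0.001,0.001],"twist": [0,0,0]}
    - {"dp": [0.041,0.001,0.001],"twist": [0,0,0]}
    - {"dp": [0.044,0.001,0.001],"twist": [0,0,0]}
    - {"dp": [0.044,0.001,0.001],"twist": [0,0,0]}

```text
clock: 4.62
position: [474.8, -39.9, 83.0]
tcp_rot: [-0.002, 0.664, 0.747, 0.001]
force: [-0.7, 0.1, 0.7]
gripper_width: 0.004
```

Run:
```python
from h import *
st(); snap('wrist','w3.png')
```

```text
t 4.62 case [   0.6 -107.6   67. ] F case [-0.6  0.2  0.7] yaw 0.0 tilt [-0.001  0.004 -1.   ] w 0.004 q [ 0.48  0.36 -0.6   2.03  0.27  0.82 -0.16]
```

Call:
move_arm:
  targets:
    - {"dp": [0.002,0,0],"twist": [0,0,0]}
    - {"dp": [0.003,0,0],"twist": [0,0,0]}
    - {"dp": [0.004,0,0],"twist": [0,0,0]}

```text
clock: 5.05
position: [474.4, -36.1, 83.0]
tcp_rot: [-0.002, 0.665, 0.747, 0.001]
force: [-0.3, 0.4, -0.5]
gripper_width: 0.005
```

Run:
```python
from h import *
st(); snap('wrist','w3.png')
```

```text
t 5.05 case [   0.6 -103.8   67. ] F case [-0.2  0.4 -0.5] yaw 0.0 tilt [-0.001  0.004 -1.   ] w 0.005 q [ 0.47  0.36 -0.6   2.04  0.27  0.82 -0.16]
```

View pics/w3.png

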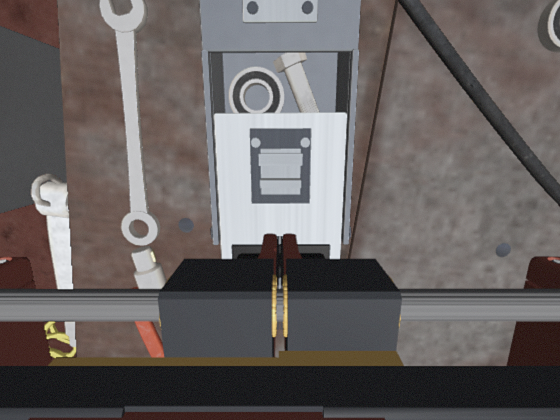

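Run:
```python
from h import *
d=loadw('w3.png'); e=loadw('w2.png')
print('edge now',w2c(onz(d,280,113,72)),'deck edge',w2c(onz(d,280,51,72)),'before',w2c(onz(e,284,30,72)))
print(w2c(onz(d,245,250,96)),w2c(onz(e,284,181,96)),w2c(onz(e,284,206,72)))
snap('side','side1.png'); crop('side1.png',225,180,385,300,5,'s1c.png')
print(proj(d,ctrl.read_state()['position']))
```

```text
edge now [  0.88383308 -25.22256252  56.        ] deck edge [ 0.86490363 10.85063106 56.        ] before [  1.16884479 -25.58162819  56.        ]
[ -21.07264866 -108.87036209   80.        ] [   1.20566235 -112.92260967   80.        ] [   1.57620107 -133.83035198   56.        ]
[279.51206893 235.37330353]
```

View pics/s1c.png

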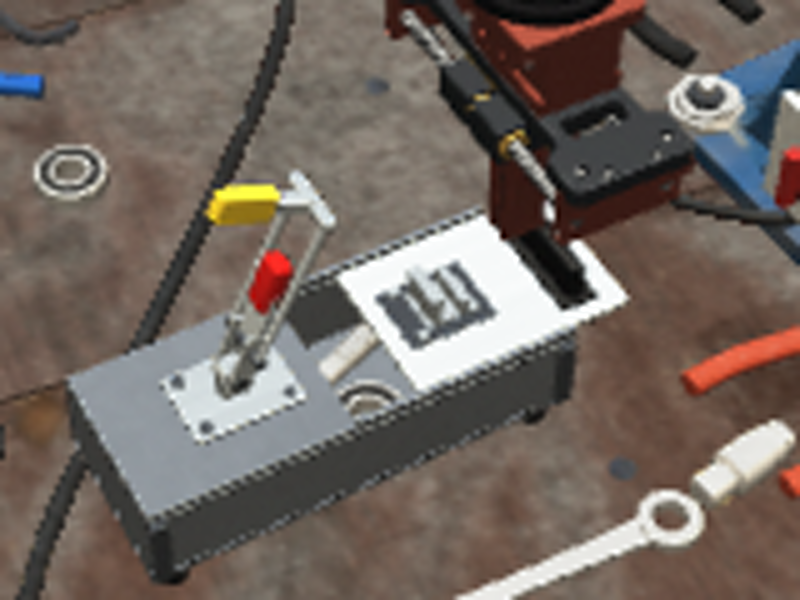

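Run:
```python
from h import *
d=load('side1.png')
f=lambda p:((proj(d,p)-[225,180])*5).round(0)
print('tcp',f(ctrl.read_state()['position']),'bar top ends',f(c2w(-31,-124,80)),f(c2w(31,-124,80)),'TCP up 80',f(c2w(0,-104,147)))
print('shut bar', f(c2w(-31,-90,80)),f(c2w(31,-90,80)))
for n in (0,1): pass
st()
```

```text
tcp [509. 261.] bar top ends [578. 272.] [513. 192.] TCP up 80 [520. 154.]
shut bar [521. 296.] [457. 215.]
t 5.15 case [   0.6 -103.7   67.1] F case [ 0.  -0.1  0.7] yaw 0.0 tilt [-0.001  0.004 -1.   ] w 0.005 q [ 0.47  0.36 -0.6   2.04  0.27  0.82 -0.16]
```

Run:
```python
from h import *
crop('side1.png',300,190,380,250,10,'s1d.png')
snap('top','top1.png'); crop('top1.png',300,220,380,280,10,'t1d.png')
d=load('side1.png');t=load('top1.png'); p=ctrl.read_state()['position']
print((proj(d,p)-[300,190])*10,(proj(t,p)-[300,220])*10)
```

```text
[268.58340452 421.51699295] [211.86456515 379.60549182]
```

View pics/s1d.png

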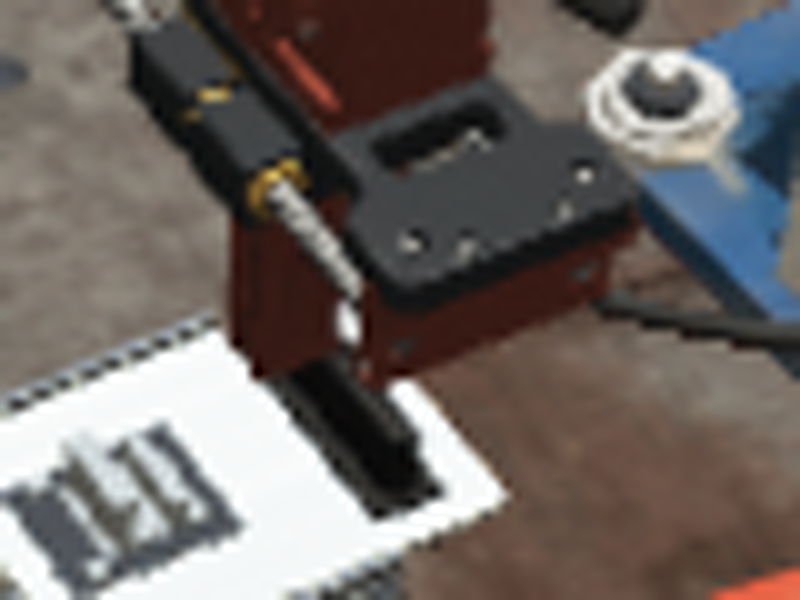

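View pics/t1d.png

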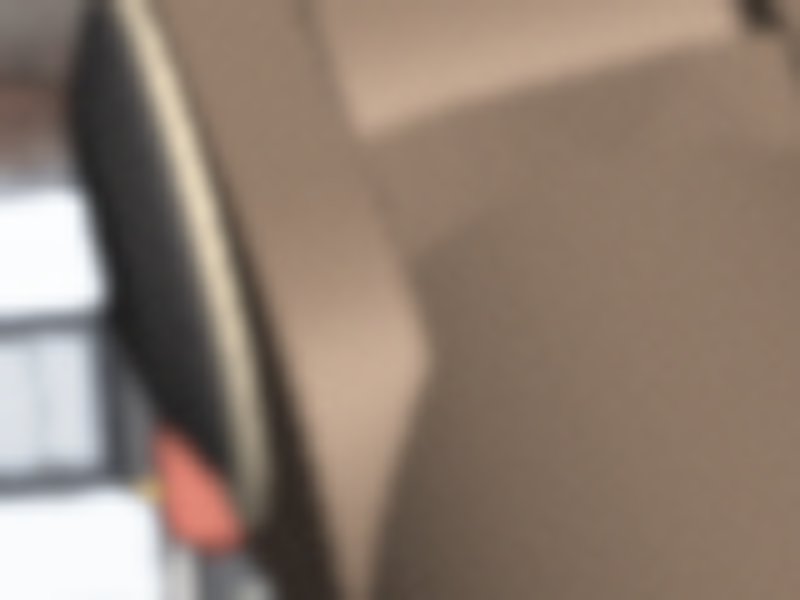

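Run:
```python
from h import *
d=loadw('w3.png'); 
a=w2c(onz(d,215,113,72));b=w2c(onz(d,347,113,72)); print(a,b)
e=load('side1.png'); f=lambda *p:((proj(e,c2w(*p))-[300,190])*10).round(0)
for z in (67,75,82,90): print(z,[f(x,y,z) for x in(-10,10) for y in(-94,-114)])
crop('w3.png',200,220,360,280,5,'w3c.png')
```

```text
[-40.58746578 -25.22084362  56.        ] [ 43.62145428 -25.22433391  56.        ]
67 [array([258., 463.]), array([325., 435.]), array([217., 411.]), array([283., 383.])]
75 [array([260., 443.]), array([327., 415.]), array([219., 390.]), array([285., 363.])]
82 [array([261., 425.]), array([329., 397.]), array([220., 372.]), array([287., 345.])]
90 [array([263., 404.]), array([331., 376.]), array([222., 351.]), array([289., 324.])]
```

View pics/w3c.png

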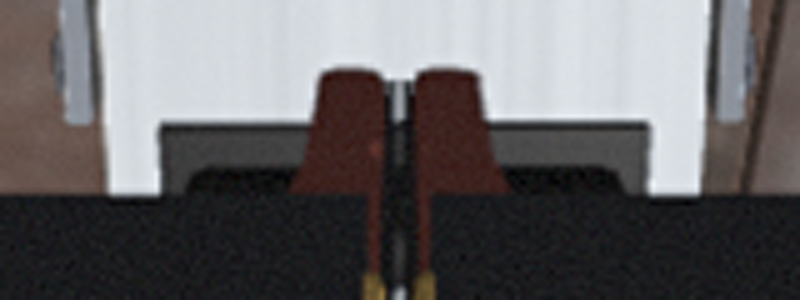

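Run:
```python
from h import *
im=cv2.imread('pics/side1.png')[205:255,310:360]
im=(np.clip(im/255.,0,1)**0.45*255).astype(np.uint8)
cv2.imwrite('pics/g.png',cv2.resize(im,None,fx=12,fy=12,interpolation=cv2.INTER_NEAREST))
im=cv2.imread('pics/side0.png')[205:255,310:360]
im=(np.clip(im/255.,0,1)**0.45*255).astype(np.uint8)
cv2.imwrite('pics/g0.png',cv2.resize(im,None,fx=12,fy=12,interpolation=cv2.INTER_NEAREST))
d=loadw('w3.png')
print(w2c(onz(d,280,244.4,72)),w2c(onz(d,250,253.6,96)))
T=np.load('pics/w3.png.npz')['T'];K=d['K']
for p in [(10,0,0),(0,0,0),(-10,0,0)]:
    q=K@(T[:3,:3].T@(np.array(p)-T[:3,3]));print(p,q[:2]/q[2])
```

```text
[   0.93054407 -114.23805011   56.        ] [ -17.99181777 -111.28736827   80.        ]
(10, 0, 0) [279.49720779 221.110641  ]
(0, 0, 0) [279.49646579 235.52928724]
(-10, 0, 0) [279.49574175 249.59904588]
```

View pics/g.png

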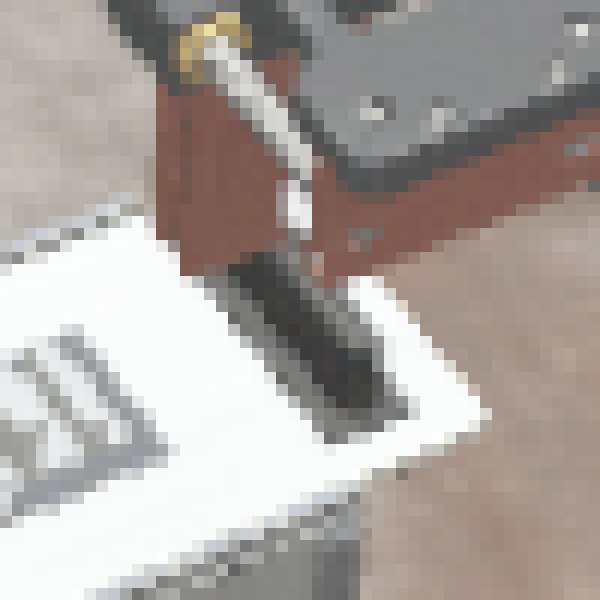

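View pics/g0.png

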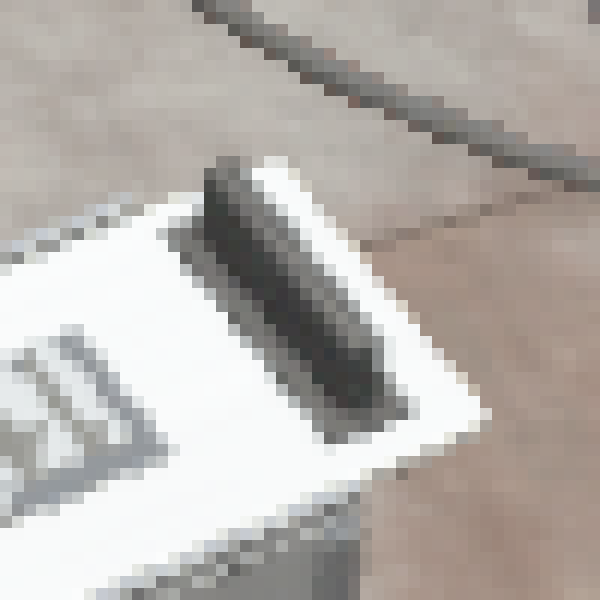

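Call:
move_arm:
  targets:
    - {"dp": [-0.03,0,-0.005],"twist": [0,0,0]}
    - {"dp": [-0.062,0,-0.005],"twist": [0,0,0]}
    - {"dp": [-0.062,0,0.01],"twist": [0,0,0]}
    - {"dp": [-0.062,0,0.019],"twist": [0,0,0]}
    - {"dp": [-0.062,0,0.019],"twist": [0,0,0]}

```text
clock: 5.82
position: [480.8, -96.2, 62.8]
tcp_rot: [-0.003, 0.664, 0.748, 0.001]
force: [0.6, 0.5, 0.3]
gripper_width: 0.006
```

Run:
```python
from h import *
st(); snap('wrist','w4.png');snap('side','side2.png')
im=cv2.imread('pics/side2.png')[190:255,310:375]
im=(np.clip(im/255.,0,1)**0.45*255).astype(np.uint8)
cv2.imwrite('pics/g2.png',cv2.resize(im,None,fx=9,fy=9,interpolation=cv2.INTER_CUBIC))
```

```text
t 5.83 case [-1.000e-01 -1.642e+02  4.680e+01] F case [0.7 0.4 0.3] yaw 0.1 tilt [-0.003  0.005 -1.   ] w 0.006 q [ 0.56  0.41 -0.56  2.02  0.3   0.79 -0.06]
```

View pics/g2.png

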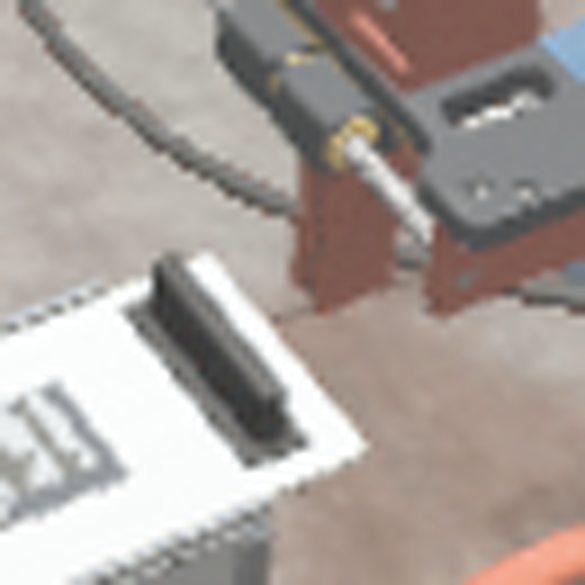

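View pics/w4.png

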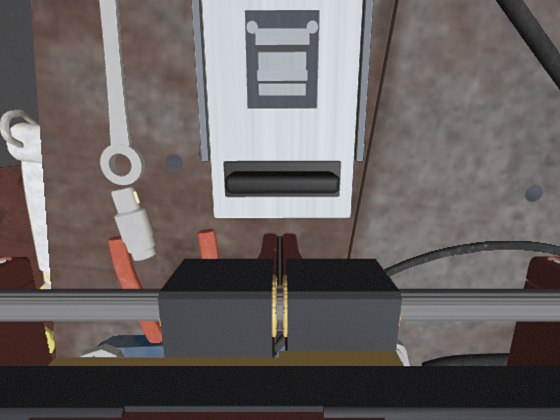

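Run:
```python
from h import *
e=load('side2.png')
for x in (-7,-13):
  for y in (-154,-160):
    for z in (47,60,70,80): print(x,y,z,proj(e,c2w(x,y,z)).round(1))
```

```text
-7 -154 47 [344.3 232.2]
-7 -154 60 [344.8 229. ]
-7 -154 70 [345.1 226.4]
-7 -154 80 [345.4 223.8]
-7 -160 47 [346.2 231.4]
-7 -160 60 [346.7 228.2]
-7 -160 70 [347.  225.6]
-7 -160 80 [347.4 223. ]
-13 -154 47 [345.6 233.8]
-13 -154 60 [346.  230.5]
-13 -154 70 [346.4 228. ]
-13 -154 80 [346.7 225.4]
-13 -160 47 [347.5 232.9]
-13 -160 60 [348.  229.7]
-13 -160 70 [348.3 227.1]
-13 -160 80 [348.7 224.6]
```

Call:
move_arm:
  targets:
    - {"dp": [0,0,0.011],"twist": [0,0,0]}
    - {"dp": [0.01,0,0.011],"twist": [0,0,0]}
    - {"dp": [0.02,0,0.011],"twist": [0,0,0]}
    - {"dp": [0.027,0,0.011],"twist": [0,0,0]}
    - {"dp": [0.034,0,0.011],"twist": [0,0,0]}
    - {"dp": [0.04,0,0.011],"twist": [0,0,0]}
    - {"dp": [0.046,0,0.011],"twist": [0,0,0]}
    - {"dp": [0.052,0,0.011],"twist": [0,0,0]}

```text
clock: 6.92
position: [475.4, -44.6, 53.0]
tcp_rot: [-0.002, 0.664, 0.748, 0.001]
force: [1.4, -3.2, -1.8]
gripper_width: 0.006
```

Run:
```python
from h import *
st(); snap('wrist','w5.png')
```

```text
t 6.92 case [   0.6 -112.3   37. ] F case [ 1.1 -3.4 -1.8] yaw 0.1 tilt [-0.001  0.005 -1.   ] w 0.006 q [ 0.46  0.41 -0.57  2.06  0.31  0.76 -0.18]
```

View pics/w5.png

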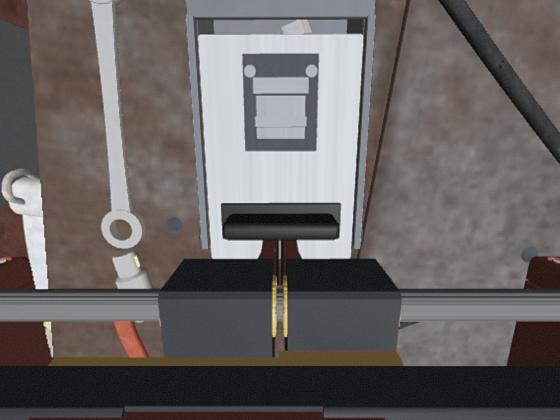

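Call:
move_arm:
  targets:
    - {"dp": [0.003,0,0],"twist": [0,0,0]}
    - {"dp": [0.006,0,0],"twist": [0,0,0]}
    - {"dp": [0.008,0,0],"twist": [0,0,0]}

```text
clock: 7.35
position: [474.4, -36.9, 53.1]
tcp_rot: [-0.002, 0.664, 0.748, 0.001]
force: [1.9, -9.9, -3.0]
gripper_width: 0.007
```

Run:
```python
from h import *
st(); snap('wrist','w5.png'); d=loadw('w5.png'); crop('w5.png',180,0,380,150,4,'w5c.png')
```

```text
t 7.35 case [   0.5 -104.5   37.1] F case [  0.8 -10.1  -3. ] yaw 0.1 tilt [-0.001  0.004 -1.   ] w 0.007 q [ 0.45  0.41 -0.57  2.06  0.31  0.76 -0.2 ]
```

View pics/w5c.png

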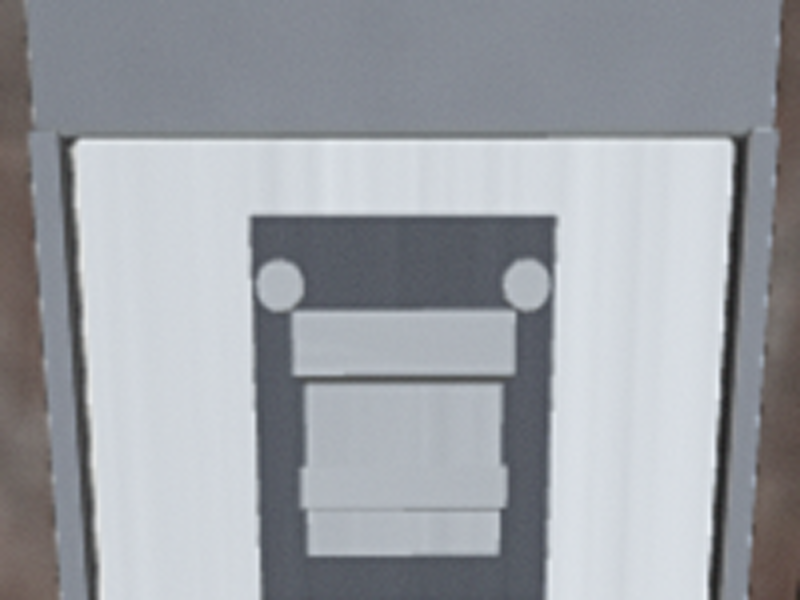

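Run:
```python
from h import *
d=loadw('w5.png')
for n,r,z in [('lip+',310,77),('lip-',376,77),('fence+',467,69),('fence-',509,69),('?382',382,60),('base',556,59),('deck',135,56)]:
    print(n,w2c(onz(d,280,r/4-.4,z+16)).round(1))
w=[w2c(onz(d,180+c/4,r/4,z+16))[0] for c,r,z in [(292,340,77),(516,340,77),(301,490,69),(507,490,69)]];print(np.round(w,1))
```

```text
lip+ [  0.6 -13.3  77. ]
lip- [  0.6 -20.5  77. ]
fence+ [  0.6 -30.3  69. ]
fence- [  0.6 -35.4  69. ]
?382 [  0.6 -19.2  60. ]
base [  0.7 -41.4  59. ]
deck [ 0.5 11.  56. ]
[-12.   14.1 -11.9  14.1]
```

Run:
```python
from h import *
t=load('top0.png');s=load('side0.png');w=loadw('w1.png')
def mask(fn):
    im=cv2.cvtColor(cv2.imread('pics/'+fn),cv2.COLOR_BGR2HSV); return cv2.inRange(im,(22,150,120),(35,255,255))
def cen(fn,x0,y0,x1,y1):
    m=mask(fn); z=np.zeros_like(m); z[y0:y1,x0:x1]=m[y0:y1,x0:x1]; v,u=np.nonzero(z); return u.mean(),v.mean(),u.min(),u.max(),v.min(),v.max()
ct=cen('top0.png',235,250,270,275);cs=cen('side0.png',260,205,290,235);cw=cen('w1.png',290,80,315,120)
print(ct,cs,cw)
for a,b,c,d in [(t,ct,s,cs),(w,cw,s,cs),(w,cw,t,ct)]:
    p,e=tri(a,b[:2],c,d[:2]); print(w2c(p).round(1),e.round(1))
B=[(264.6-.4,259),(287.4-.4,219.8),(255+182/4-.4,50+310/4-.4)]
for a,b,c,d in [(t,B[0],s,B[1]),(w,B[2],s,B[1])]:
    p,e=tri(a,b,c,d); print('bar',w2c(p).round(1),e.round(1))
```

```text
(np.float64(248.83333333333334), np.float64(261.8333333333333), np.int64(238), np.int64(253), np.int64(261), np.int64(262)) (np.float64(273.09473684210525), np.float64(220.44210526315788), np.int64(266), np.int64(280), np.int64(217), np.int64(224)) (np.float64(299.1081081081081), np.float64(94.8108108108108), np.int64(297), np.int64(304), np.int64(87), np.int64(111))
[ -1.7  44.1 190.5] 8.2
[ -3.2  51.1 196.4] 3.3
[-13.   36.  336.8] 4.3
bar [  0.2  12.2 174.8] 0.2
bar [  1.1  11.6 173.5] 0.2
```

Call:
move_arm:
  targets:
    - {"dp": [-0.006,0,-0.01],"twist": [0,0,0]}
    - {"dp": [-0.006,0,-0.07],"twist": [0,0,0]}
    - {"dp": [0,0,-0.13],"twist": [0,0,0]}
    - {"dp": [0.02,0,-0.19],"twist": [0,0,0]}
    - {"dp": [0.07,0,-0.2],"twist": [0,0,0]}
    - {"dp": [0.12,0,-0.2],"twist": [0,0,0]}
    - {"dp": [0.155,0,-0.2],"twist": [0,0,0]}
    - {"dp": [0.155,0,-0.2],"twist": [0,0,0]}
  hand: 0.5

```text
clock: 8.4
position: [455.3, 119.8, 254.5]
tcp_rot: [-0.002, 0.662, 0.75, 0.002]
force: [0.1, -1.0, 0.4]
gripper_width: 0.5
```

Run:
```python
from h import *
snap('side','side3.png');crop('side3.png',225,130,385,250,5,'s3c.png'); snap('wrist','w6.png');st()
```

```text
t 8.5 case [2.00e-01 4.96e+01 2.38e+02] F case [-0.  -0.9  0.1] yaw 0.2 tilt [-0.001  0.004 -1.   ] w 0.5 q [ 0.34  0.17 -0.77  1.83  0.12  1.19 -0.34]
```

View pics/s3c.png

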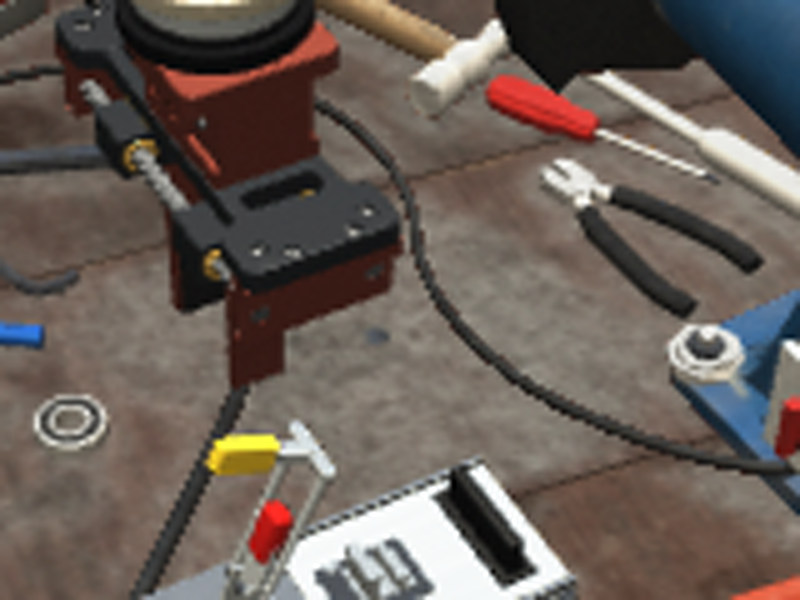

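View pics/w6.png

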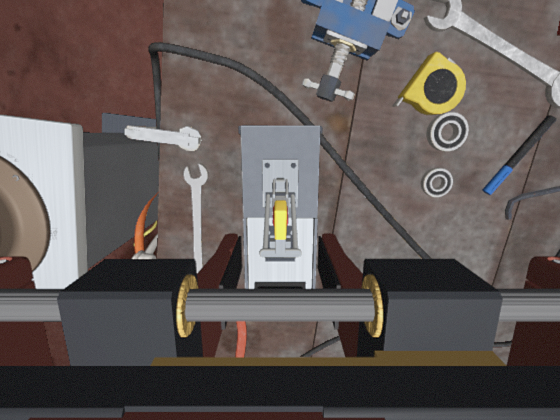

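Run:
```python
from h import *
w=loadw('w6.png');s=load('side3.png')
im=cv2.cvtColor(cv2.imread('pics/w6.png'),cv2.COLOR_BGR2HSV)[190:260,265:300]; m=cv2.inRange(im,(22,120,100),(35,255,255)); v,u=np.nonzero(m); print(u.min()+265,u.max()+265,v.min()+190,v.max()+190)
uv=(u.mean()+265,v.mean()+190); print(uv)
im=cv2.cvtColor(cv2.imread('pics/side3.png'),cv2.COLOR_BGR2HSV)[210:230,260:285]; m=cv2.inRange(im,(22,100,60),(35,255,255)); v,u=np.nonzero(m); sv=((u.min()+u.max())/2+260,(v.min()+v.max())/2+210);print(sv,u.min()+260,u.max()+260,v.min()+210,v.max()+210)
p,e=tri(w,uv,s,sv);print(w2c(p),e)
p,e=tri(w,(281,253.5),s,(287.3,219.8));print('bar',w2c(p),e)
for z in (238,266): print(proj(s,c2w(-36,39.6,z)),proj(s,c2w(-36,59.6,z)))
```

```text
274 286 201 238
(np.float64(280.07964601769913), np.float64(219.46017699115043))
(np.float64(273.0), np.float64(220.5)) 266 280 217 224
[  0.48316076  48.11658189 190.50763477] 0.6371416650090458
bar [  1.59951069  10.75465087 172.38404822] 0.5236761379100602
[283.50593947 215.37795118] [275.21248981 218.62744568]
[283.38481451 206.30954774] [274.91275486 209.56988858]
```

Call:
move_arm:
  targets:
    - {"dp": [0.001,0,0.04],"twist": [0,0,0]}
    - {"dp": [0.001,0,0.075],"twist": [0,0,0]}
    - {"dp": [0.001,0,0.094],"twist": [0,0,0]}
    - {"dp": [0.001,0,0.094],"twist": [0,0,0]}

```text
clock: 9.0
position: [455.2, 116.0, 158.9]
tcp_rot: [-0.003, 0.664, 0.748, -0.0]
force: [-0.1, -0.3, -0.0]
gripper_width: 0.501
```

Run:
```python
from h import *
snap('side','side4.png');crop('side4.png',245,170,325,250,7,'s4c.png'); snap('wrist','w7.png');st()
```

```text
t 9.1 case [  0.6  50.3 144.6] F case [-0.8 -0.3  0.3] yaw 0.1 tilt [-0.001  0.004 -1.   ] w 0.496 q [ 0.29  0.27 -0.75  1.96  0.21  0.99 -0.44]
```

View pics/s4c.png

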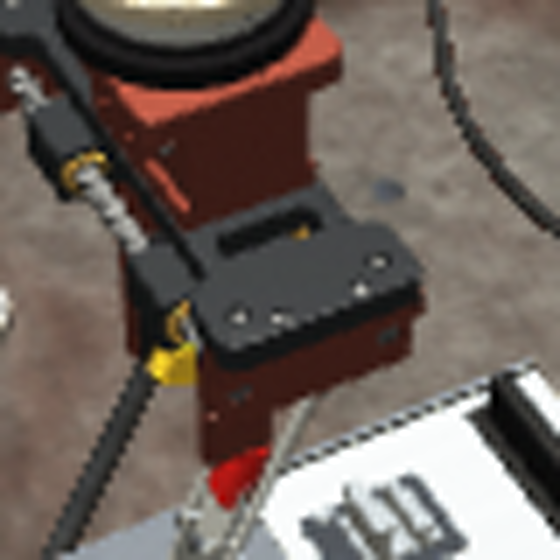

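View pics/w7.png

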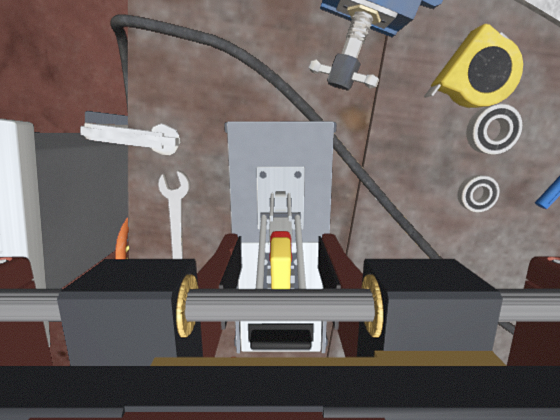

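Call:
move_arm:
  targets:
    - {"dp": [0,0,-0.004],"twist": [0,0,0]}
    - {"dp": [0,0,-0.004],"twist": [0,0,0]}
    - {"dp": [0,0,-0.004],"twist": [0,0,0]}
    - {"dp": [0,0,-0.004],"twist": [0,0,0]}
  hand: 0

```text
clock: 9.6
position: [456.5, 116.9, 164.7]
tcp_rot: [-0.001, 0.664, 0.748, 0.001]
force: [-0.6, 0.8, 1.7]
gripper_width: 0.115
```

Run:
```python
from h import *
snap('side','side5.png');crop('side5.png',245,170,325,250,7,'s5c.png'); snap('wrist','w8.png');crop('w8.png',200,100,360,300,4,'w8c.png');st()
```

```text
t 9.7 case [  0.7  50.3 148.7] F case [0.1 0.2 1. ] yaw 0.1 tilt [-0.     0.004 -1.   ] w 0.114 q [ 0.3   0.26 -0.75  1.95  0.21  1.   -0.43]
```

View pics/s5c.png

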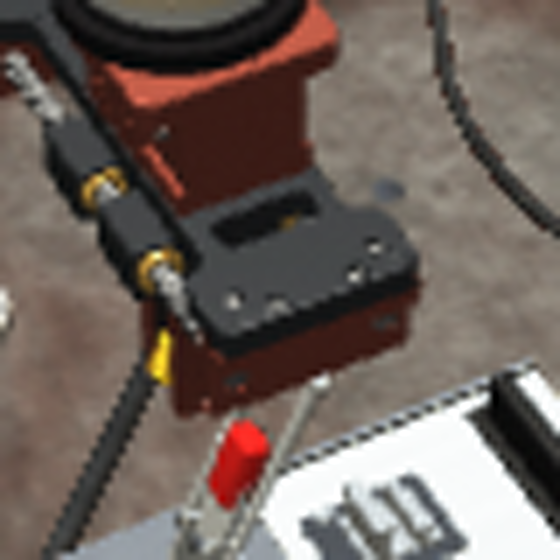

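View pics/w8c.png

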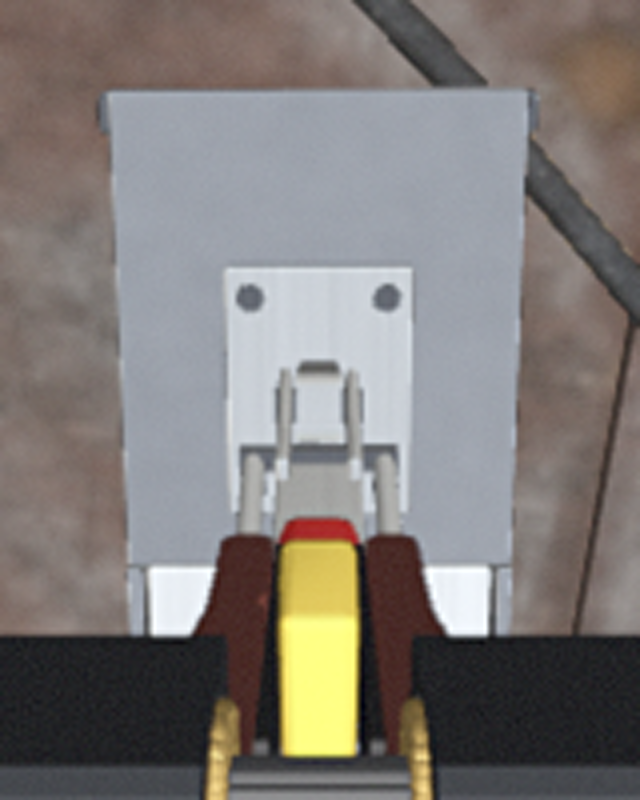

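Run:
```python
import numpy as np
R=np.hypot(5.3,99.7);print(R)
for th in [93,99,105,111,117,123,129,135,141,147]:
    a=np.radians(th);y=45+R*np.cos(a);z=89.3+R*np.sin(a);print(th,(y-50.3).round(1),(-(z-189)).round(1), 'B',155-th, np.hypot(y-55,z-72).round(1))
```

```text
99.84077323418525
93 -10.5 -0.0 B 62 118.0
99 -20.9 1.1 B 56 118.7
105 -31.1 3.3 B 50 119.3
111 -41.1 6.5 B 44 119.6
117 -50.6 10.7 B 38 119.8
123 -59.7 16.0 B 32 119.8
129 -68.1 22.1 B 26 119.6
135 -75.9 29.1 B 20 119.3
141 -82.9 36.9 B 14 118.7
147 -89.0 45.3 B 8 118.0
```

Do the first half, check the force.

Call:
move_arm:
  targets:
    - {"dp": [-0.005,0,0],"twist": [0,0,0]}
    - {"dp": [-0.0105,0,0],"twist": [0,0,0]}
    - {"dp": [-0.016,0,0.0005],"twist": [0,0,0]}
    - {"dp": [-0.021,0,0.001],"twist": [0,0,0]}
    - {"dp": [-0.026,0,0.0025],"twist": [0,0,0]}
    - {"dp": [-0.031,0,0.004],"twist": [0,0,0]}
    - {"dp": [-0.036,0,0.0055],"twist": [0,0,0]}
    - {"dp": [-0.041,0,0.0075],"twist": [0,0,0]}

```text
clock: 10.7
position: [461.6, 75.8, 157.3]
tcp_rot: [-0.001, 0.664, 0.748, 0.001]
force: [-1.4, 1.7, 3.4]
gripper_width: 0.116
```

Run:
```python
from h import *
snap('side','side6.png');crop('side6.png',245,170,345,270,7,'s6c.png'); st()
```

```text
t 10.75 case [  0.9   8.1 141. ] F case [-0.2  2.1  2.6] yaw 0.1 tilt [-0.     0.003 -1.   ] w 0.111 q [ 0.37  0.26 -0.73  1.97  0.21  0.98 -0.35]
```

View pics/s6c.png

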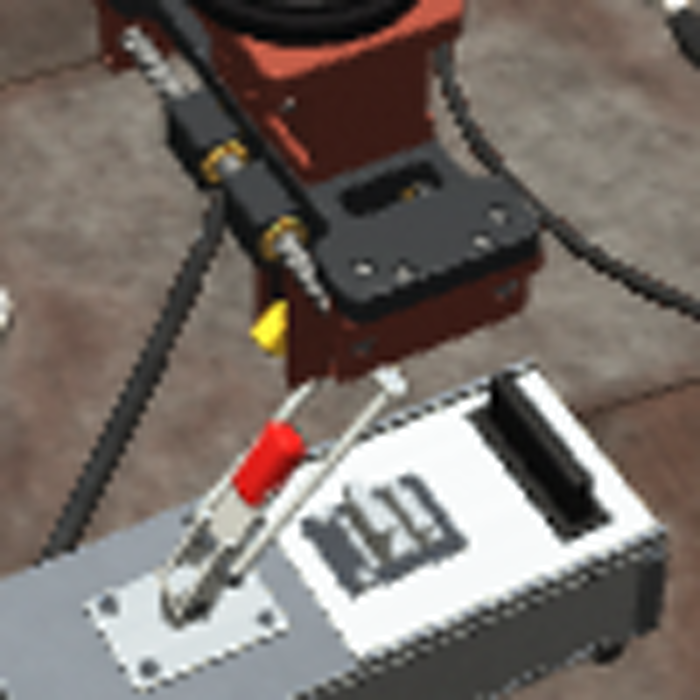

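Call:
move_arm:
  targets:
    - {"dp": [-0.004,0,0.0015],"twist": [0,0,0]}
    - {"dp": [-0.0085,0,0.003],"twist": [0,0,0]}
    - {"dp": [-0.013,0,0.0055],"twist": [0,0,0]}
    - {"dp": [-0.0175,0,0.0085],"twist": [0,0,0]}
    - {"dp": [-0.0215,0,0.0115],"twist": [0,0,0]}
    - {"dp": [-0.026,0,0.0145],"twist": [0,0,0]}
    - {"dp": [-0.03,0,0.018],"twist": [0,0,0]}
    - {"dp": [-0.0335,0,0.0215],"twist": [0,0,0]}

```text
clock: 11.75
position: [465.8, 41.2, 135.3]
tcp_rot: [-0.001, 0.664, 0.747, 0.001]
force: [-1.6, -0.1, 5.6]
gripper_width: 0.113
```

Run:
```python
from h import *
snap('side','side7.png');crop('side7.png',245,170,345,270,7,'s7c.png'); st();snap('wrist','w9.png')
```

```text
t 11.8 case [  0.9 -26.5 118.9] F case [1.1 0.6 3.1] yaw 0.0 tilt [-0.     0.002 -1.   ] w 0.117 q [ 0.41  0.29 -0.71  2.    0.23  0.93 -0.29]
```

View pics/s7c.png

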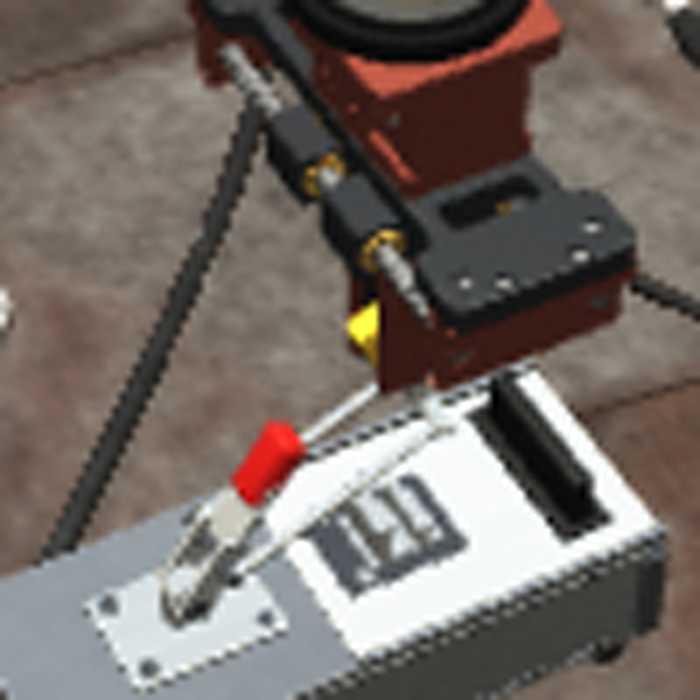

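View pics/w9.png

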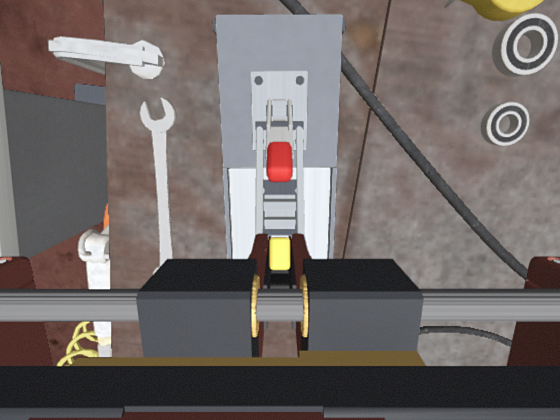

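```bash
cat > ik.py <<'E'
import numpy as np
def ik(y,z,l2=90.):
    v=np.array([y-55,z-72]);r=np.hypot(*v);phi=np.arctan2(v[1],v[0])
    al=np.arccos((400+r*r-l2*l2)/(40*r)) if abs((400+r*r-l2*l2)/(40*r))<1 else 0
    p=phi-al  # pin cw of bar direction
    pin=np.array([55+20*np.cos(p),72+20*np.sin(p)]); d=np.array([y,z])-pin
    B=180-np.degrees(np.arctan2(d[1],d[0])); B=(B+180)%360-180
    b=np.radians(B); G=np.array([y,z])+42*np.array([np.sin(b),np.cos(b)])
    return 180-np.degrees(p),B,G
E
python3 - <<'E'
from ik import *
from h import *
s=w2c(ctrl.read_state()['position'])
for y,z in [(-39.6,120),(-38,115),(-36,110),(-34,105),(-31,100),(-28,95),(-25.4,90),(-25.4,85),(-25.4,80),(-25.4,75),(-25.4,70),(-25.4,65),(-25.4,63)]:
    A,B,G=ik(y,z); T=G-[0,40.3]; print(y,z,'A %.1f B %.1f'%(A,B),'G',G.round(1),'dp',np.round([T[0]-s[1],-(T[1]-s[2])],1))
E
```

```text
-39.6 120 A 60.0 B 19.9 G [-25.3 159.5] dp [ 1.  -0.1]
-38 115 A 71.8 B 15.5 G [-26.8 155.5] dp [-0.5  3.9]
-36 110 A 81.8 B 11.7 G [-27.5 151.1] dp [-1.2  8.2]
-34 105 A 90.2 B 8.3 G [-27.9 146.6] dp [-1.7 12.8]
-31 100 A 100.4 B 5.3 G [-27.1 141.8] dp [-0.8 17.5]
-28 95 A 110.2 B 2.7 G [-26. 137.] dp [ 0.2 22.4]
-25.4 90 A 118.7 B 0.3 G [-25.2 132. ] dp [ 1.1 27.4]
-25.4 85 A 118.3 B -2.9 G [-27.6 126.9] dp [-1.3 32.4]
-25.4 80 A 116.9 B -6.3 G [-30.  121.7] dp [-3.7 37.6]
-25.4 75 A 114.5 B -9.7 G [-32.5 116.4] dp [-6.2 43. ]
-25.4 70 A 471.1 B -13.3 G [-35.  110.9] dp [-8.8 48.5]
-25.4 65 A 466.6 B -16.9 G [-37.6 105.2] dp [-11.3  54.2]
-25.4 63 A 464.5 B -18.4 G [-38.6 102.9] dp [-12.4  56.5]
```

Call:
move_arm:
  targets:
    - {"dp": [-0.0005,0,0.004],"twist": [0,0,0]}
    - {"dp": [-0.001,0,0.008],"twist": [0,0,0]}
    - {"dp": [-0.0015,0,0.0125],"twist": [0,0,0]}
    - {"dp": [-0.001,0,0.0175],"twist": [0,0,0]}
    - {"dp": [0,0,0.022],"twist": [0,0,0]}
    - {"dp": [0.001,0,0.026],"twist": [0,0,0]}
    - {"dp": [0.001,0,0.026],"twist": [0,0,0]}

```text
clock: 12.72
position: [465.8, 40.3, 109.0]
tcp_rot: [-0.0, 0.665, 0.747, 0.0]
force: [-0.7, -3.8, 4.5]
gripper_width: 0.113
```

Run:
```python
from h import *
snap('side','side8.png');crop('side8.png',245,190,345,270,7,'s8c.png'); st();snap('wrist','w10.png');crop('w10.png',200,90,360,260,4,'w10c.png')
```

```text
t 12.78 case [  1.  -26.8  93.1] F case [-1.  -4.3  4.4] yaw -0.1 tilt [-0.     0.001 -1.   ] w 0.113 q [ 0.39  0.33 -0.69  2.03  0.27  0.88 -0.33]
```

View pics/s8c.png

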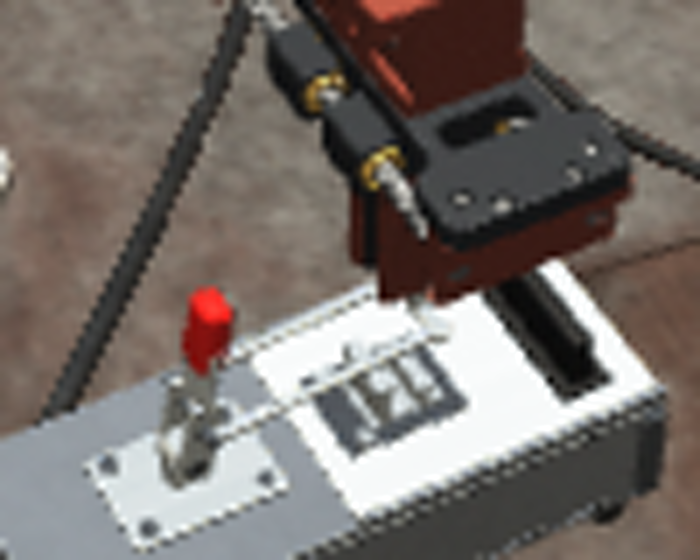

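View pics/w10c.png

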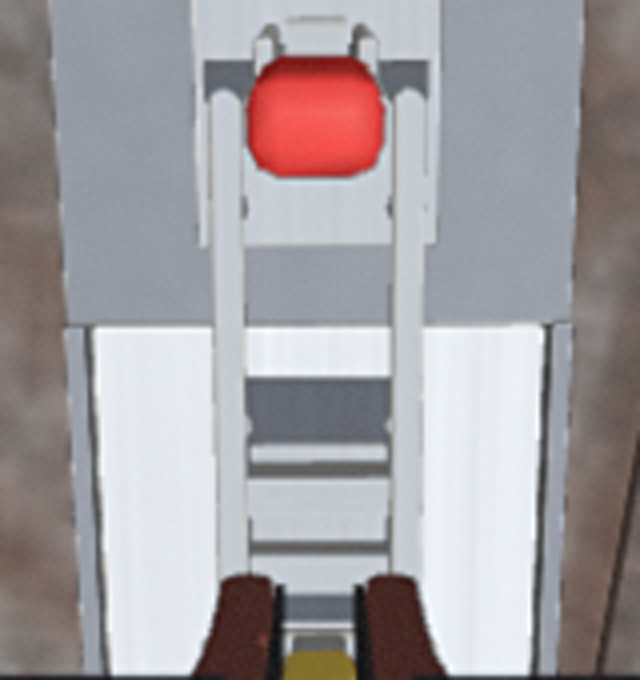

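Run:
```python
from h import *
s=load('side8.png');w=loadw('w10.png')
for y,z in [(-25.4,92),(-30,92),(-35,92),(-40,92),(-35,100),(-30,85)]:
    print(y,z,((proj(s,c2w(-18.5,y,z))-[245,190])*7).round(0),((proj(w,c2w(1,y,z))-[200,90])*4).round(0))
for A in (90,100,110,118):
    a=np.radians(A);p=c2w(1,55-60*np.cos(a),72+60*np.sin(a));q=c2w(1,55-74*np.cos(a),72+74*np.sin(a)); print(A,((proj(s,p)-[245,190])*7).round(0),((proj(w,p)-[200,90])*4).round(0),((proj(w,q)-[200,90])*4).round(0))
for n,y,z in [('lip+',-13.3,77),('lip-',-20.5,77),('f+',-30.3,69),('f-',-35.4,69)]: print(n,((proj(w,c2w(1,y,z))-[200,90])*4).round(0))
```

```text
-25.4 92 [414. 365.] [318. 572.]
-30 92 [426. 360.] [318. 598.]
-35 92 [438. 355.] [318. 626.]
-40 92 [451. 350.] [318. 654.]
-35 100 [439. 340.] [318. 644.]
-30 85 [425. 373.] [318. 584.]
90 [181. 337.] [318.  37.] [318.  23.]
100 [153. 350.] [318. -57.] [ 318. -105.]
110 [126. 366.] [ 317. -146.] [ 317. -227.]
118 [106. 381.] [ 317. -209.] [ 317. -312.]
lip+ [318. 480.]
lip- [318. 519.]
f+ [318. 557.]
f- [318. 583.]
```

Run:
```python
from h import *
w=loadw('w10.png');v=loadw('w9.png')
for n,y,z in [('deck',10,56),('deckend',125,56),('baseplate+',None,0)]:
    if y is None: continue
    print(n,((proj(w,c2w(1,y,z))-[200,90])*4).round(0))
# y of observed rows on heights
for r,z in [(322,56),(378,57),(443,77),(465,77),(477,77),(543,69),(553,69),(595,69),(477,59),(543,59),(595,59),(625,56)]:
    print(r,z,w2c(onz(w,280,90+r/4-.4,z+16)).round(1)[1])
crop('w10.png',240,170,320,262,8,'w10d.png')
```

```text
deck [318. 332.]
deckend [ 317. -362.]
322 56 12.2
378 57 1.8
443 77 -6.4
465 77 -10.3
477 77 -12.5
543 69 -27.2
553 69 -29.2
595 69 -37.4
477 59 -17.1
543 59 -30.3
595 59 -41.0
625 56 -48.5
```

View pics/w10d.png

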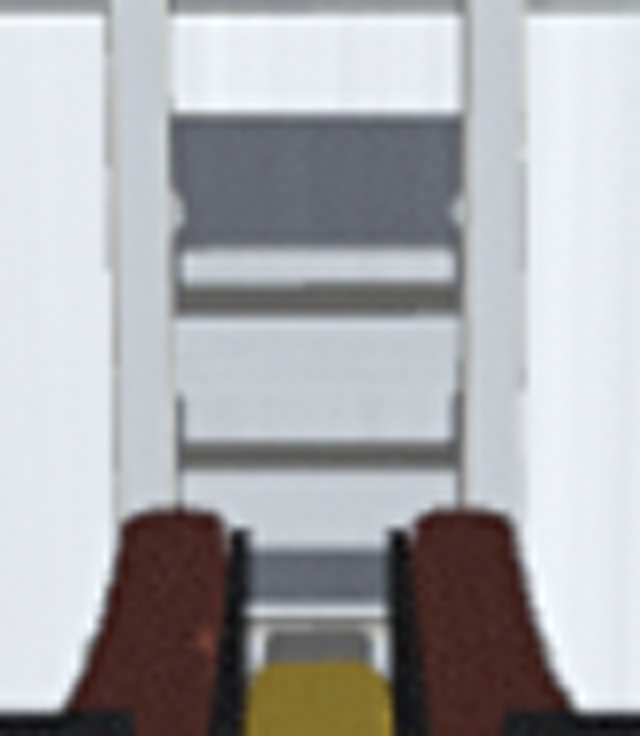

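Run:
```python
from h import *
w=loadw('w10.png');s=load('side8.png')
for bar,B in [((-38,105),8.4),((-25.4,92),0.3)]:
    b=np.radians(B);d=np.array([-np.cos(b),np.sin(b)]);u=np.array([np.sin(b),np.cos(b)])
    for h in (23,55):
      q=np.array(bar)+h*u-8*d; print(B,h,q.round(1),((proj(w,c2w(1,*q))-[240,170])*8).round(0),((proj(s,c2w(1,*q))-[245,190])*7).round(0))
# arms: row at bail arm inner/outer at several
m=cv2.imread('pics/w10.png')[:,:,::-1]
im=cv2.cvtColor(cv2.imread('pics/w10.png'),cv2.COLOR_BGR2HSV)
mk=cv2.inRange(im,(0,120,100),(8,255,255))[60:160,250:310]; v,u=np.nonzero(mk); cw=(u.mean()+250,v.mean()+60)
im=cv2.cvtColor(cv2.imread('pics/side8.png'),cv2.COLOR_BGR2HSV)
mk=cv2.inRange(im,(0,150,100),(8,255,255))[225:250,265:285]; v,u=np.nonzero(mk); cs=(u.mean()+265,v.mean()+225)
p,e=tri(w,cw,s,cs);print('red',cw,cs,w2c(p),e)
```

```text
8.4 23 [-26.7 126.6] [316. 684.] [392. 262.]
8.4 55 [-22.1 158.2] [316. 829.] [382. 204.]
0.3 23 [-17.3 115. ] [316. 501.] [368. 293.]
0.3 55 [-17.1 147. ] [316. 669.] [369. 232.]
red (np.float64(278.3265536723164), np.float64(119.0180790960452)) (np.float64(273.95081967213116), np.float64(236.21311475409837)) [  0.6914206   46.29406909 134.47442446] 0.9096383542515061
```

Call:
move_arm:
  targets:
    - {"dp": [0.002,0,0],"twist": [0,0,0]}
    - {"dp": [0.004,0,0],"twist": [0,0,0]}
    - {"dp": [0.006,0,0.001],"twist": [0,0,0]}
    - {"dp": [0.008,0,0.001],"twist": [0,0,0]}

```text
clock: 13.32
position: [464.8, 48.6, 108.1]
tcp_rot: [-0.0, 0.665, 0.747, 0.0]
force: [0.8, -1.1, 2.2]
gripper_width: 0.107
```

```bash
cat > look.py <<'E'
from h import *
def look(tag):
    snap('side',f'side{tag}.png');st();snap('wrist',f'w{tag}.png')
    a=cv2.imread(f'pics/side{tag}.png')[185:265,245:325]; b=cv2.imread(f'pics/w{tag}.png')[100:265,220:340]
    a=cv2.resize(a,(440,440),interpolation=cv2.INTER_CUBIC); b=cv2.resize(b,(320,440),interpolation=cv2.INTER_CUBIC)
    cv2.imwrite(f'pics/L{tag}.png',np.hstack([a,b]))
    w=loadw(f'w{tag}.png');s=load(f'side{tag}.png')
    def red(fn,x0,y0,x1,y1):
        im=cv2.cvtColor(cv2.imread('pics/'+fn),cv2.COLOR_BGR2HSV); mk=cv2.inRange(im,(0,140,90),(8,255,255)); z=mk*0; z[y0:y1,x0:x1]=mk[y0:y1,x0:x1]
        n,l,sta,c=cv2.connectedComponentsWithStats(z); i=1+np.argmax(sta[1:,4]); return c[i]
    try:
        p,e=tri(w,red(f'w{tag}.png',250,0,310,260),s,red(f'side{tag}.png',245,210,300,270)); q=w2c(p); print('red',q.round(1),round(e,1),'A',np.degrees(np.arctan2(q[2]-72,55-q[1])).round(1))
    except Exception as ex: print(ex)
E
python3 -c "
from look import *; look('11')"
```

```text
t 13.38 case [  0.9 -18.4  92. ] F case [ 0.7 -1.2  2.4] yaw -0.0 tilt [-0.     0.001 -1.   ] w 0.111 q [ 0.38  0.33 -0.69  2.03  0.27  0.88 -0.35]
red [  0.5  72.6 134.2] 0.2 A 105.8
```

View pics/L11.png

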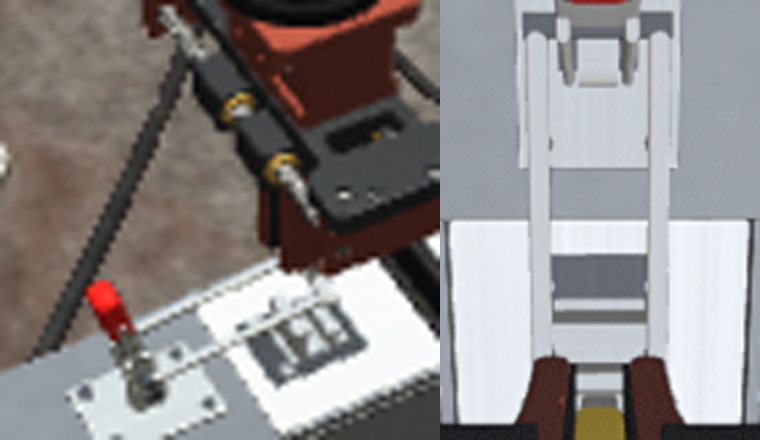

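Call:
move_arm:
  targets:
    - {"dp": [0.001,0,0.004],"twist": [0,0,0]}
    - {"dp": [0.001,0,0.007],"twist": [0,0,0]}
    - {"dp": [0,0,0.01],"twist": [0,0,0]}
    - {"dp": [-0.001,0,0.013],"twist": [0,0,0]}
    - {"dp": [-0.002,0,0.016],"twist": [0,0,0]}
    - {"dp": [-0.002,0,0.016],"twist": [0,0,0]}

```text
clock: 14.18
position: [465.0, 46.8, 91.7]
tcp_rot: [-0.0, 0.665, 0.747, 0.0]
force: [0.4, 0.9, 0.2]
gripper_width: 0.113
```

```bash
python3 -c "
from look import *; look('12')"
```

```text
t 14.22 case [  0.9 -20.3  75.8] F case [1.  0.5 0.7] yaw -0.0 tilt [-0.     0.001 -1.   ] w 0.111 q [ 0.37  0.35 -0.68  2.04  0.29  0.84 -0.37]
red [  0.4  85.2 127.1] 0.0 A 118.7
```

View pics/L12.png

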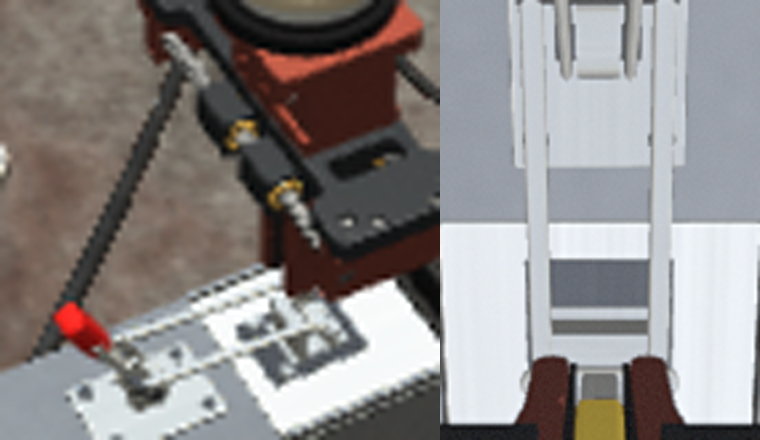

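Run:
```python
from h import *
s=load('side12.png');
f=lambda a:np.round(((proj(s,a))-[245,185])*5.5)
for y,z in [(-25,90),(-25,86),(-25,82),(-22,86),(-28,86)]: print(y,z,f(c2w(-18.5,y,z)),f(c2w(20.5,y,z)))
im=cv2.imread('pics/side12.png')[225:260,280:320]; cv2.imwrite('pics/z12.png',cv2.resize(im,None,fx=18,fy=16,interpolation=cv2.INTER_CUBIC))
f=lambda a:np.round(((proj(s,a))-[280,225])*[18,16])
for y,z in [(-25,90),(-25,86),(-25,82),(-22,86),(-28,86)]: print(y,z,f(c2w(-18.5,y,z)),f(c2w(20.5,y,z)))
print('lip',f(c2w(-12,-13.3,77)),f(c2w(-12,-20.3,77)),'fence',f(c2w(-12,-30,69)),f(c2w(-12,-35,69)))
```

```text
-25 90 [325. 318.] [282. 259.]
-25 86 [325. 323.] [282. 265.]
-25 82 [324. 329.] [282. 271.]
-22 86 [319. 326.] [277. 267.]
-28 86 [330. 321.] [288. 263.]
-25 90 [433. 284.] [294. 114.]
-25 86 [432. 301.] [294. 131.]
-25 82 [431. 317.] [294. 147.]
-22 86 [413. 308.] [275. 137.]
-28 86 [451. 293.] [313. 124.]
lip [333. 336.] [377. 320.] fence [437. 330.] [469. 318.]
```

View pics/z12.png

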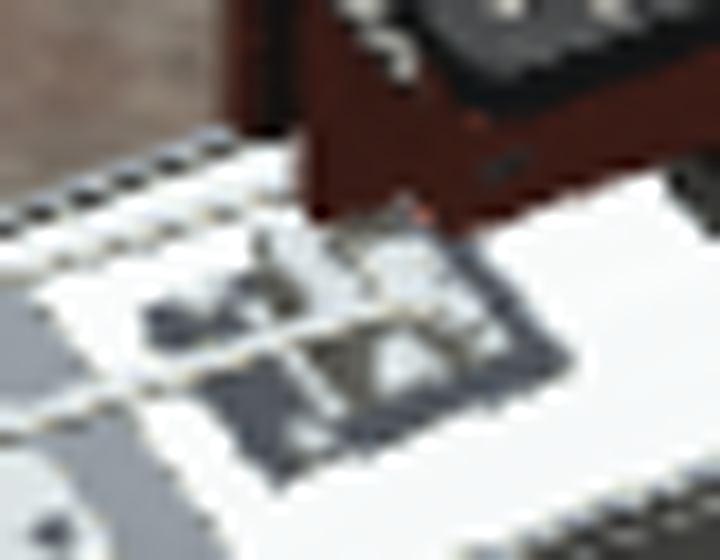

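Call:
move_arm:
  targets:
    - {"dp": [-0.001,0,0.0025],"twist": [0,0,0]}
    - {"dp": [-0.002,0,0.005],"twist": [0,0,0]}
    - {"dp": [-0.0035,0,0.0075],"twist": [0,0,0]}
    - {"dp": [-0.0045,0,0.0095],"twist": [0,0,0]}
    - {"dp": [-0.0045,0,0.0095],"twist": [0,0,0]}

```text
clock: 14.9
position: [465.4, 42.6, 82.1]
tcp_rot: [-0.001, 0.665, 0.747, 0.0]
force: [0.3, 3.6, 0.6]
gripper_width: 0.11
```

```bash
python3 -c "
from look import *; look('13')
im=cv2.imread('pics/side13.png')[225:260,280:320]; cv2.imwrite('pics/z13.png',cv2.resize(im,None,fx=18,fy=16,interpolation=cv2.INTER_CUBIC))"
```

```text
t 14.95 case [  0.9 -24.6  66.2] F case [0.7 3.7 1.3] yaw 0.0 tilt [-0.     0.001 -1.   ] w 0.109 q [ 0.37  0.37 -0.67  2.05  0.31  0.82 -0.37]
red [  1.2  81.8 126.8] 2.5 A 116.1
```

View pics/z13.png

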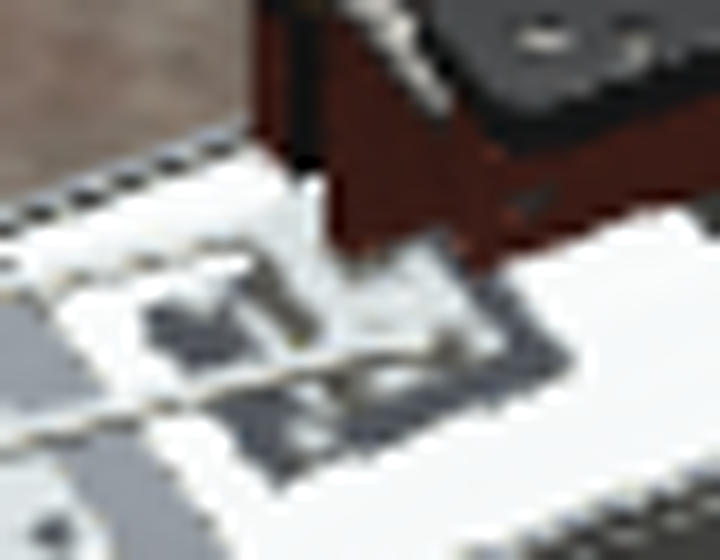

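View pics/L13.png

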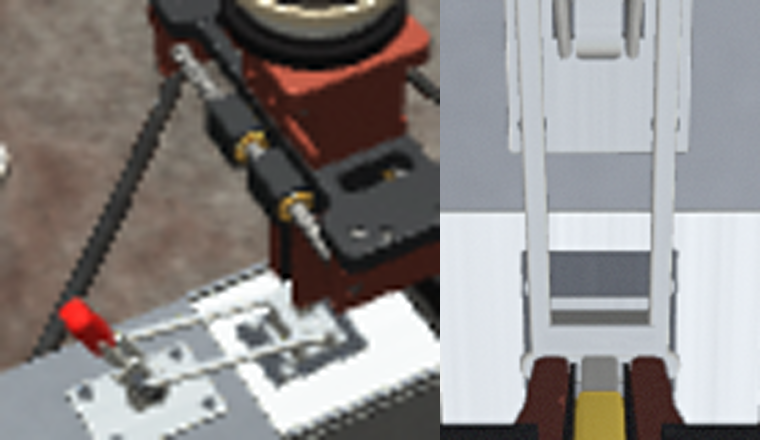

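Call:
move_arm:
  targets:
    - {"dp": [-0.0005,0,0.002],"twist": [0,0,0]}
    - {"dp": [-0.0015,0,0.004],"twist": [0,0,0]}
    - {"dp": [-0.0025,0,0.006],"twist": [0,0,0]}
    - {"dp": [-0.0025,0,0.006],"twist": [0,0,0]}

```text
clock: 15.5
position: [465.7, 40.0, 76.0]
tcp_rot: [-0.001, 0.665, 0.747, 0.0]
force: [0.5, 3.2, 1.3]
gripper_width: 0.113
```

```bash
python3 -c "
from look import *; look('14')
im=cv2.imread('pics/side14.png')[225:260,280:320]; cv2.imwrite('pics/z14.png',cv2.resize(im,None,fx=18,fy=16,interpolation=cv2.INTER_CUBIC))"
```

```text
t 15.55 case [  0.8 -27.2  60.1] F case [1.1 2.6 2. ] yaw 0.0 tilt [-0.     0.001 -1.   ] w 0.111 q [ 0.36  0.38 -0.67  2.06  0.32  0.81 -0.37]
red [  1.6  78.7 127.1] 3.8 A 113.3
```

View pics/z14.png

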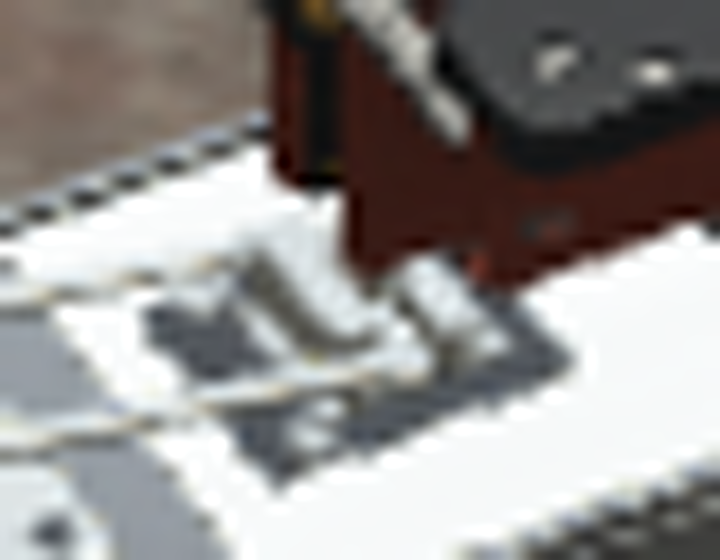

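Call:
move_arm:
  targets:
    - {"dp": [-0.001,0,0.002],"twist": [0,0,0]}
    - {"dp": [-0.002,0,0.004],"twist": [0,0,0]}
    - {"dp": [-0.003,0,0.006],"twist": [0,0,0]}
    - {"dp": [-0.003,0,0.006],"twist": [0,0,0]}

```text
clock: 16.1
position: [466.2, 36.9, 70.7]
tcp_rot: [-0.0, 0.665, 0.747, 0.0]
force: [-2.8, 1.8, 11.6]
gripper_width: 0.11
```

```bash
python3 -c "
from look import *; look('15')
im=cv2.imread('pics/side15.png')[225:260,280:320]; cv2.imwrite('pics/z15.png',cv2.resize(im,None,fx=18,fy=16,interpolation=cv2.INTER_CUBIC))
s=load('side15.png');f=lambda a:np.round(((proj(s,a))-[280,225])*[18,16])
for y,z in [(-25,63),(-25,67),(-25,70),(-22,63)]: print(y,z,f(c2w(-18.5,y,z)))
"
```

```text
t 16.15 case [  1.  -30.3  54.6] F case [-2.1  3.  12. ] yaw 0.0 tilt [-0.  0. -1.] w 0.111 q [ 0.36  0.38 -0.66  2.06  0.33  0.8  -0.38]
red [  1.8  73.7 129. ] 4.1 A 108.2
-25 63 [428. 394.]
-25 67 [429. 378.]
-25 70 [429. 366.]
-22 63 [409. 401.]
```

View pics/z15.png

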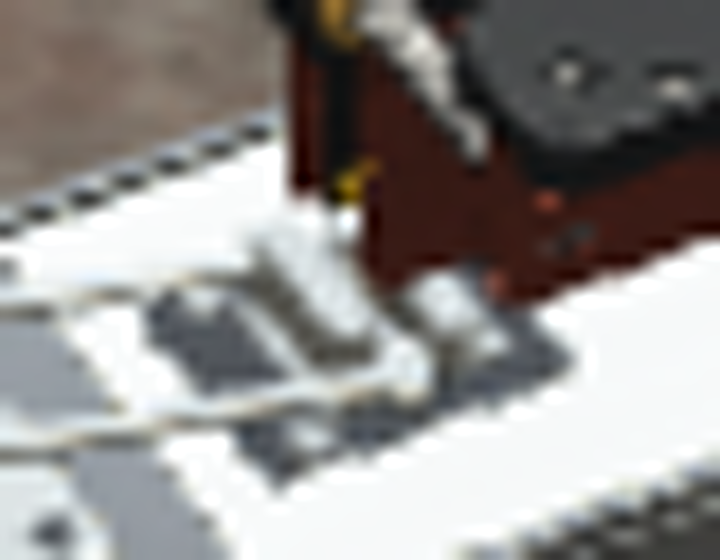

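Call:
move_arm:
  targets:
    - {"dp": [0,0,-0.001],"twist": [0,0,0]}
    - {"dp": [0,0,-0.001],"twist": [0,0,0]}
    - {"dp": [0,0,-0.001],"twist": [0,0,0]}
    - {"dp": [0,0,-0.001],"twist": [0,0,0]}
  hand: 0.4

```text
clock: 16.7
position: [466.0, 36.7, 71.4]
tcp_rot: [-0.0, 0.665, 0.747, -0.0]
force: [-0.3, 1.2, -0.7]
gripper_width: 0.402
```

```bash
python3 -c "
from look import *; look('16')
im=cv2.imread('pics/side16.png')[225:260,280:320]; cv2.imwrite('pics/z16.png',cv2.resize(im,None,fx=18,fy=16,interpolation=cv2.INTER_CUBIC))
"
```

```text
t 16.75 case [  0.9 -30.5  55.5] F case [ 0.4 -0.1  0.7] yaw 0.0 tilt [-0.  0. -1.] w 0.402 q [ 0.37  0.38 -0.66  2.06  0.32  0.8  -0.37]
red [  1.7  73.7 129.5] 3.9 A 108.0
```

View pics/L16.png

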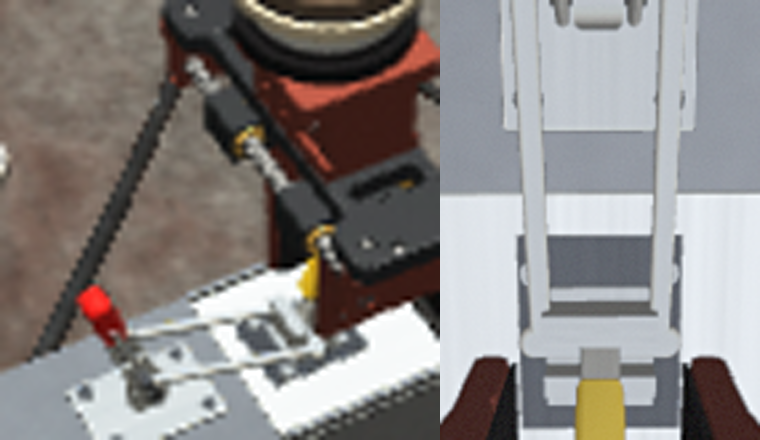

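Call:
move_arm:
  targets:
    - {"dp": [0,0,-0.02],"twist": [0,0,0]}
    - {"dp": [0,0,-0.06],"twist": [0,0,0]}
    - {"dp": [-0.02,0,-0.11],"twist": [0,0,0]}
    - {"dp": [-0.06,0,-0.12],"twist": [0,0,0]}
    - {"dp": [-0.07,0,-0.12],"twist": [0,0,0]}
  hand: 0

```text
clock: 17.42
position: [475.0, -35.4, 192.4]
tcp_rot: [0.001, 0.666, 0.746, 0.0]
force: [0.2, 0.5, -0.6]
gripper_width: 0.004
```

```bash
python3 -c "
from look import *; look('17')
im=cv2.imread('pics/side17.png')[205:265,260:320]; cv2.imwrite('pics/z17.png',cv2.resize(im,None,fx=10,fy=10,interpolation=cv2.INTER_CUBIC))
crop('w17.png',200,40,360,240,4,'w17c.png')
"
```

```text
t 17.48 case [   0.8 -103.1  175.5] F case [ 0.1 -0.8 -1. ] yaw -0.2 tilt [ 0.    -0.001 -1.   ] w 0.009 q [ 0.57  0.23 -0.69  1.91  0.17  1.06 -0.07]
attempt to get argmax of an empty sequence
```

View pics/z17.png

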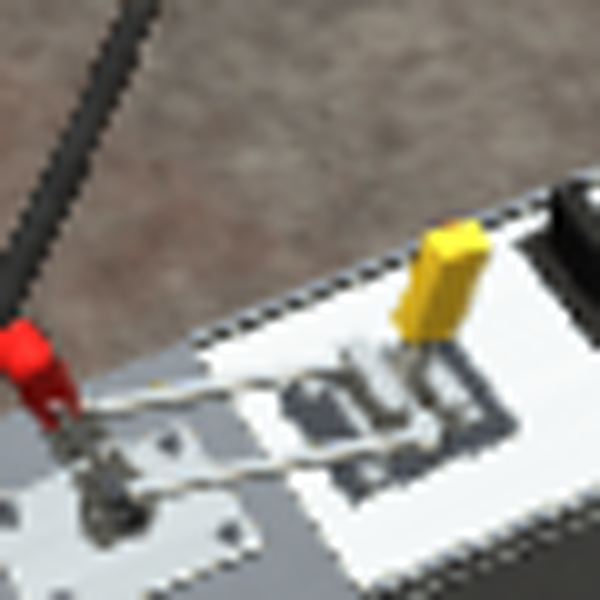

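View pics/w17c.png

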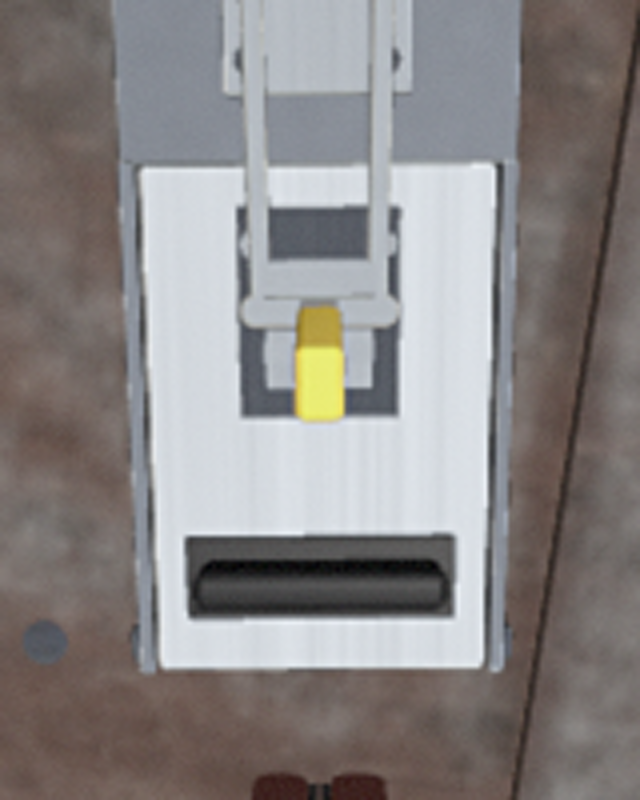

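```bash
python3 -c "
from look import *
w=loadw('w17.png');s=load('side17.png')
p,e=tri(w,(200+247/4-.4,40+312/4-.4),s,(260+42.5-.45,205+42.9-.45));print('bar near end',w2c(p),e)
for z in (63,67,73): print(z,w2c(onz(w,280,40+312/4-.4,z+16))[1], 'len',(w2c(onz(w,200+402/4,118,z+16))-w2c(onz(w,200+240/4,118,z+16)))[0])
for y,z in [(-25,63),(-25,67),(-25,73),(-28,63)]: print(y,z,((proj(s,c2w(-17.5,y,z))-[260,205])*10).round(0))
print([w2c(onz(w,280,40+r/4-.4,z+16))[1].round(1) for r,z in ((258,77),(295,77))])
"
```

```text
bar near end [-15.58962153 -22.44814476  69.92295588] 1.6360518039564
63 -22.898277834547986 len 38.98216570307406
67 -23.076593101099082 len 38.46589369359688
73 -23.344066000925732 len 37.69148567938107
-25 63 [436. 444.]
-25 67 [436. 434.]
-25 73 [437. 418.]
-28 63 [446. 439.]
[np.float64(-11.8), np.float64(-19.8)]
```

Run:
```python
from h import *
s=w2c(ctrl.read_state()['position']);print(s)
for A in [100,106,112,118,124,130,136,142,148,154,160,166,172,178,184]:
    a=np.radians(A);C=np.array([55-66*np.cos(a)-6*np.sin(a),72+66*np.sin(a)-6*np.cos(a)]);T=C-[10,28];print(A,C.round(1),'TCP',T.round(1),'rel42,110',(T-[42,110]).round(1))
```

```text
[   0.51637105 -101.4006536   175.10189789]
100 [ 60.6 138. ] TCP [ 50.6 110. ] rel42,110 [8.6 0. ]
106 [ 67.4 137.1] TCP [ 57.4 109.1] rel42,110 [15.4 -0.9]
112 [ 74.2 135.4] TCP [ 64.2 107.4] rel42,110 [22.2 -2.6]
118 [ 80.7 133.1] TCP [ 70.7 105.1] rel42,110 [28.7 -4.9]
124 [ 86.9 130.1] TCP [ 76.9 102.1] rel42,110 [34.9 -7.9]
130 [ 92.8 126.4] TCP [82.8 98.4] rel42,110 [ 40.8 -11.6]
136 [ 98.3 122.2] TCP [88.3 94.2] rel42,110 [ 46.3 -15.8]
142 [103.3 117.4] TCP [93.3 89.4] rel42,110 [ 51.3 -20.6]
148 [107.8 112.1] TCP [97.8 84.1] rel42,110 [ 55.8 -25.9]
154 [111.7 106.3] TCP [101.7  78.3] rel42,110 [ 59.7 -31.7]
160 [115.  100.2] TCP [105.   72.2] rel42,110 [ 63.  -37.8]
166 [117.6  93.8] TCP [107.6  65.8] rel42,110 [ 65.6 -44.2]
172 [119.5  87.1] TCP [109.5  59.1] rel42,110 [ 67.5 -50.9]
178 [120.8  80.3] TCP [110.8  52.3] rel42,110 [ 68.8 -57.7]
184 [121.3  73.4] TCP [111.3  45.4] rel42,110 [ 69.3 -64.6]
```

Call:
move_arm:
  targets:
    - {"dp": [0.05,0,0],"twist": [0,0,-0.2]}
    - {"dp": [0.1,0,0],"twist": [0,0,-0.2]}
    - {"dp": [0.143,0,0],"twist": [0,0,-0.2]}
    - {"dp": [0.145,0,0.03],"twist": [0,0,-0.2]}
    - {"dp": [0.145,0,0.0655],"twist": [0,0,-0.2]}
    - {"dp": [0.145,0,0.0655],"twist": [0,0,-0.2]}

```text
clock: 18.27
position: [454.6, 111.2, 123.3]
tcp_rot: [-0.003, 0.663, 0.749, -0.002]
force: [0.1, 0.1, 0.2]
gripper_width: 0.006
```

```bash
python3 -c "
from look import *; look('18')"
```

```text
t 18.32 case [ -0.5  44.9 108.9] F case [0.5 0.5 0.8] yaw 0.2 tilt [-0.004  0.001 -1.   ] w 0.006 q [ 0.29  0.32 -0.75  2.    0.27  0.92 -0.48]
red [  0.4  76.6 133.3] 0.7 A 109.4
```

View pics/side18.png

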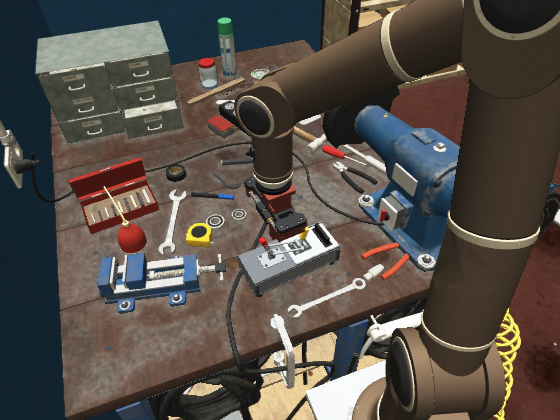

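View pics/w18.png

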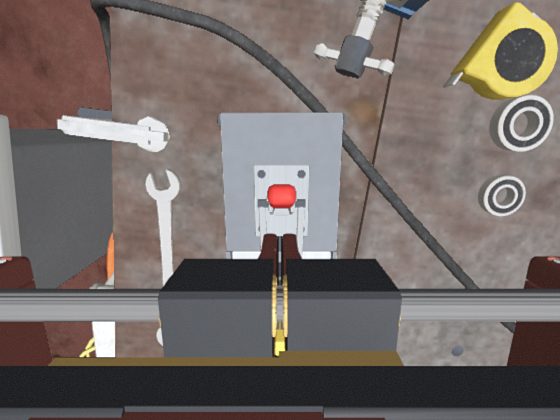

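Call:
move_arm:
  targets:
    - {"dp": [0.007,0,0],"twist": [0,0,0]}
    - {"dp": [0.013,0,0.001],"twist": [0,0,0]}
    - {"dp": [0.0195,0,0.0015],"twist": [0,0,0]}
    - {"dp": [0.026,0,0.004],"twist": [0,0,0]}
    - {"dp": [0.032,0,0.007],"twist": [0,0,0]}
    - {"dp": [0.038,0,0.0105],"twist": [0,0,0]}
    - {"dp": [0.0435,0,0.0145],"twist": [0,0,0]}
    - {"dp": [0.0485,0,0.0195],"twist": [0,0,0]}
    - {"dp": [0.053,0,0.025],"twist": [0,0,0]}

```text
clock: 19.5
position: [450.5, 164.5, 100.6]
tcp_rot: [-0.001, 0.663, 0.748, -0.0]
force: [0.5, -0.4, 1.7]
gripper_width: 0.003
```

```bash
python3 -c "
from look import *; look('19')"
```

```text
t 19.55 case [-0.1 98.6 84.1] F case [ 0.5  0.  -0.2] yaw 0.2 tilt [-0.003  0.001 -1.   ] w 0.006 q [ 0.16  0.38 -0.74  2.01  0.32  0.88 -0.64]
red [ -0.8 125.2 236.9] 53.9 A 113.1
```

View pics/L19.png

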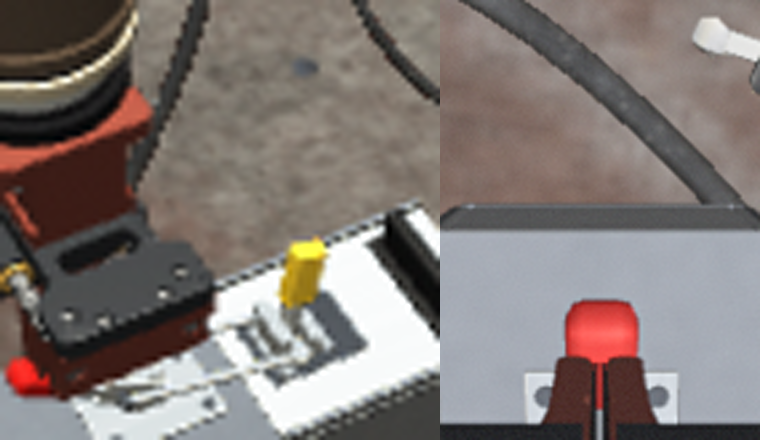

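Call:
move_arm:
  targets:
    - {"dp": [0.003,0,0.006],"twist": [0,0,0]}
    - {"dp": [0.0065,0,0.012],"twist": [0,0,0]}
    - {"dp": [0.009,0,0.018],"twist": [0,0,0]}
    - {"dp": [0.011,0,0.025],"twist": [0,0,0]}

```text
clock: 20.1
position: [448.6, 175.6, 74.9]
tcp_rot: [-0.001, 0.663, 0.748, -0.001]
force: [0.4, -0.4, 0.8]
gripper_width: 0.003
```

```bash
python3 -c "
from look import *; look('20')"
```

```text
t 20.15 case [ -0.9 109.5  58.1] F case [ 1.3 -0.4 -0.7] yaw 0.2 tilt [-0.004  0.001 -1.   ] w 0.005 q [ 0.11  0.42 -0.72  2.02  0.37  0.83 -0.7 ]
red [ -1.5 123.2 207.5] 75.7 A 116.7
```

View pics/L20.png

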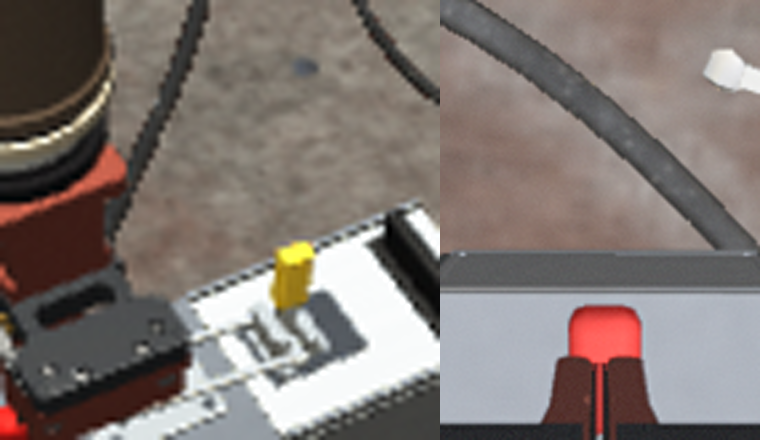

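```bash
python3 -c "
from look import *
im=cv2.imread('pics/side20.png')[220:260,275:325]; im2=cv2.imread('pics/side17.png')[220:260,275:325]
cv2.imwrite('pics/z20.png',np.vstack([cv2.resize(i,None,fx=14,fy=7*1.05,interpolation=cv2.INTER_CUBIC) for i in (im2,im)]))
"
```

```text
(no output)
```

View pics/z20.png

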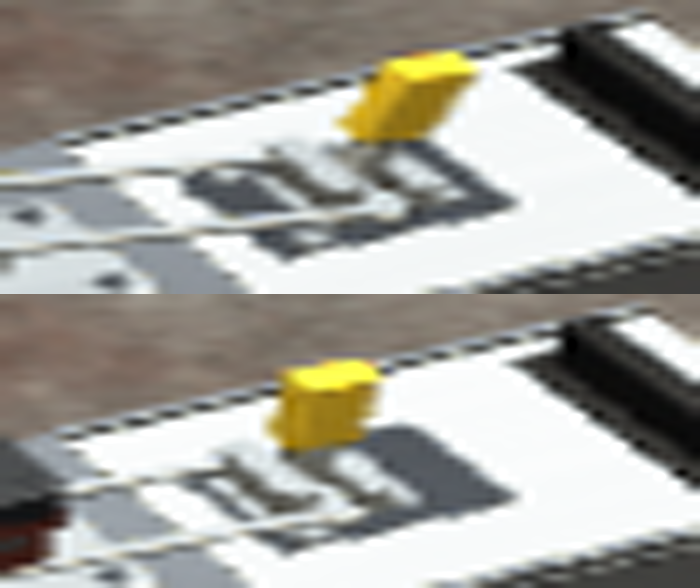

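Call:
move_arm:
  targets:
    - {"dp": [0.001,0,0.004],"twist": [0,0,0]}
    - {"dp": [0.0015,0,0.008],"twist": [0,0,0]}
    - {"dp": [0.002,0,0.011],"twist": [0,0,0]}
    - {"dp": [0.002,0,0.0135],"twist": [0,0,0]}
    - {"dp": [0.002,0,0.0135],"twist": [0,0,0]}

```text
clock: 20.82
position: [447.8, 177.4, 61.9]
tcp_rot: [-0.001, 0.663, 0.749, -0.001]
force: [-3.7, -1.0, 14.3]
gripper_width: 0.005
```

```bash
python3 -c "
from look import *; look('21')"
```

```text
t 20.88 case [ -0.9 111.4  45.9] F case [-4.1 -2.  13.9] yaw 0.2 tilt [-0.004 -0.    -1.   ] w 0.004 q [ 0.1   0.44 -0.71  2.03  0.39  0.81 -0.72]
red [ -1.1 123.9 192.3] 76.2 A 119.8
```

Call:
move_arm:
  targets:
    - {"dp": [0,0,-0.01],"twist": [0,0,0]}
    - {"dp": [0,0,-0.06],"twist": [0,0,0]}
    - {"dp": [0,0,-0.12],"twist": [0,0,0]}
    - {"dp": [-0.05,0,-0.18],"twist": [0,0,0]}
    - {"dp": [-0.11,0,-0.2],"twist": [0,0,0]}
    - {"dp": [-0.15,0,-0.2],"twist": [0,0,0]}
    - {"dp": [-0.15,0,-0.2],"twist": [0,0,0]}

```text
clock: 21.8
position: [467.2, 24.1, 262.5]
tcp_rot: [-0.0, 0.666, 0.746, -0.002]
force: [-0.2, -0.3, -0.2]
gripper_width: 0.005
```

```bash
python3 -c "
from look import *; st(); snap('wrist','w22.png'); snap('side','side22.png'); crop('side22.png',225,195,365,305,5,'s22c.png'); crop('w22.png',200,60,360,260,4,'w22c.png')"
```

```text
t 21.8 case [  0.5 -43.1 246.5] F case [-0.2 -0.3 -0.2] yaw -0.2 tilt [-0.003 -0.002 -1.   ] w 0.005 q [ 0.51  0.15 -0.73  1.82  0.11  1.21 -0.14]
```

View pics/s22c.png

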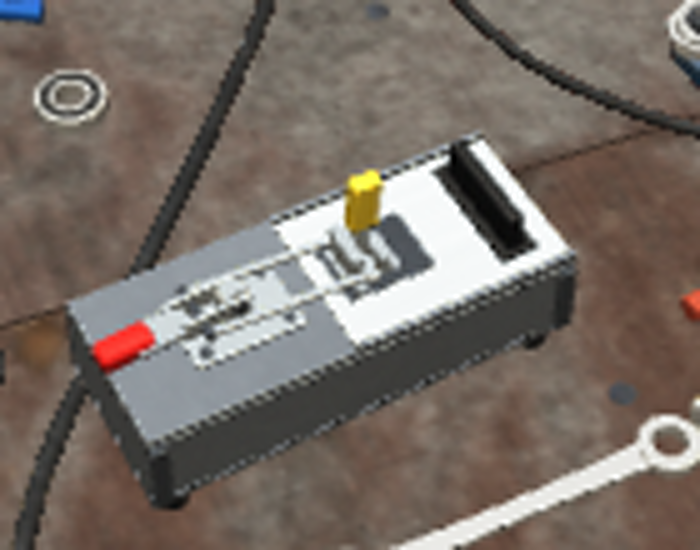

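View pics/w22c.png

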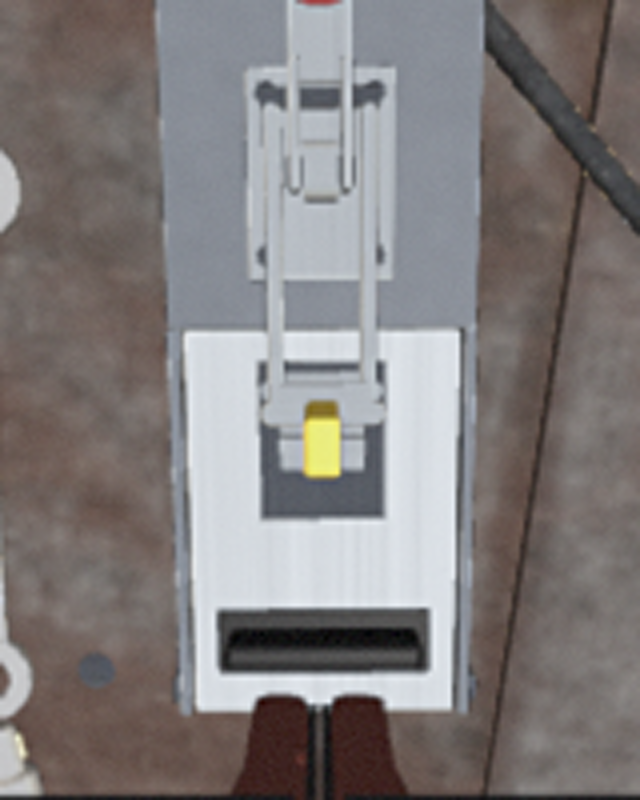

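Call:
move_arm:
  targets:
    - {"dp": [0,0,0],"twist": [0,0,0]}
    - {"dp": [0,0,0],"twist": [0,0,0]}
    - {"dp": [0,0,0],"twist": [0,0,0]}
    - {"dp": [0,0,0],"twist": [0,0,0]}

```text
clock: 22.4
position: [466.4, 29.0, 261.9]
tcp_rot: [-0.002, 0.663, 0.748, -0.001]
force: [-0.1, 0.2, -0.4]
gripper_width: 0.004
```

```bash
python3 -c "
from look import *; snap('side','side23.png'); snap('wrist','w23.png');w=loadw('w22.png')
print('diff',np.abs(cv2.imread('pics/side22.png')[200:300,230:360].astype(int)-cv2.imread('pics/side23.png')[200:300,230:360]).max())
for r,z in ((470,59),(330,56),(427,63),(520,56)): print(r,w2c(onz(w,280,60+r/4-.4,z+16))[1].round(1))
a=cv2.imread('pics/side0.png');b=cv2.imread('pics/side23.png');d=np.abs(a.astype(int)-b).max(2)>60
print('changed px left tools area',d[180:300,60:225].sum())
s=load('side23.png')
im=cv2.cvtColor(b,cv2.COLOR_BGR2HSV); mk=cv2.inRange(im,(0,140,90),(8,255,255))[255:275,235:262]; v,u=np.nonzero(mk); p=onz(s,u.mean()+235,v.mean()+255,68+16+4); print('red grip',w2c(p))
"
```

```text
diff 4
470 -31.5
330 11.5
427 -17.6
520 -48.1
changed px left tools area 0
red grip [ -0.73867462 116.77645085  72.        ]
```

```bash
python3 -c "
from rig import ctrl; print(ctrl.close_job())"
```

```text
the job is handed in; nothing more can be done
None
```

The latch job is done and handed in at about 22.5 s. The cover is shut, the bail is hooked, the lever is down past centre, and the robot is clear of everything.

**Steps**
- **Cover:** I pushed the bar until the hard stop gave 10 N, at the expected position.
- **Bail:** I measured the slot by sight at about y −25 mm and lowered the bar into it. Contact force peaked at about 12 N, under the 22 N limit.
- **Lever:** I swung it over with closed fingers until it sat on the stop at about 14 N, then backed off.

**Last checks**
- The red grip measured at y 117 mm against 115 on the stop. The bar was still between the lip and the fence.
- The keeper was stretched by about 10 mm, inside the 4 to 22 mm range.
- Two pictures about 0.6 s apart, with the robot clear, were unchanged.
- The bench area with the loose tools and vise looked the same as at the start. I did not check the rest of the bench separately.

**What disagreed**
- The fingertips appeared about 28 mm shorter than the reported tool point. My first push passed over the bar without touching it, so I corrected for this from then on.
- The tab slipped about 14 mm in the grip while I was lowering the bail; I corrected it from the pictures.
- The bar's height in the slot could only be judged to within about 63 to 70 mm in the pictures. That it seated is shown by the keeper stretch.

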